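# Load and start the sieve shaker

### The job

Load the sieve shaker: thread every sieve lying on the bench over the centre post, finest mesh lowest (blue, then green, yellow and red upwards; some may be missing), lowering each gently until it is fully home, and put the white lid on top. Then set the timer: pull its knob out, turn the pointer to the green mark and push the knob fully back in; after that start the shaker by swinging the green lever to its stop and letting it spring back. Leave the bowl, the jar and the brush alone.

Things in the scene. Friction and masses are not known exactly. Their poses are not given: they have to be found in the camera images.
- shaker: bench sieve shaker, fixed: grey housing 340 (own x) by 220 (y) by 65 mm high, origin: centre of underside; its black control panel faces up at its front (-x) end, near the robot. Timer knob at own (-105, +45) mm, start lever pivot at (-35, -75). At (+80, 0) a sprung table (116 mm across, top 88 mm up) carries the pan; the centre post stands up through both.
- pan: receiving pan: fixed flat steel drum 100 mm across; its upper face, 105 mm above the bench, is the seat for the lowest sieve
- seat (a point): on the post's axis at the pan's upper face (105 mm above the bench), axes as the shaker's: the lowest sieve's origin comes here; each sieve in the stack raises the next thing by 30 mm
- post_tip (a point): top of the vertical centre post: steel rod 12 mm thick, tapered over its last 16 mm, tip 256 mm above the bench (151 mm above the seat)
- sieve_blue: blue sieve (finest mesh; lowest in the stack), may be absent. Round frame 100 mm across, 30 mm high, wall 8 mm, 140-220 g; mesh floor about 10 mm up with an open 17 mm hole in the middle. One handle along own -x: block 15 mm wide, 46 to 92 mm from the centre, 10 to 30 mm above the underside; grip it across (own y) 70 mm out. Origin: centre of the underside, z up; starts right way up.
- sieve_green: green sieve (fine mesh; above blue), may be absent. Round frame 100 mm across, 30 mm high, wall 8 mm, 140-220 g; mesh floor about 10 mm up with an open 17 mm hole in the middle. One handle along own -x: block 15 mm wide, 46 to 92 mm from the centre, 10 to 30 mm above the underside; grip it across (own y) 70 mm out. Origin: centre of the underside, z up; starts right way up.
- sieve_yellow: yellow sieve (medium mesh; above green and blue), may be absent. Round frame 100 mm across, 30 mm high, wall 8 mm, 140-220 g; mesh floor about 10 mm up with an open 17 mm hole in the middle. One handle along own -x: block 15 mm wide, 46 to 92 mm from the centre, 10 to 30 mm above the underside; grip it across (own y) 70 mm out. Origin: centre of the underside, z up; starts right way up.
- sieve_red: red sieve (coarsest mesh; topmost sieve, under the lid), may be absent. Round frame 100 mm across, 30 mm high, wall 8 mm, 140-220 g; mesh floor about 10 mm up with an open 17 mm hole in the middle. One handle along own -x: block 15 mm wide, 46 to 92 mm from the centre, 10 to 30 mm above the underside; grip it across (own y) 70 mm out. Origin: centre of the underside, z up; starts right way up.
- lid: white lid: disc 100 mm across, 12 mm thick (a low ring on it reaches 14.5 mm), 17 mm hole in the middle, 170 g. One handle along own -x: block 15 mm wide, 46 to 92 mm from the centre, 6 to 30 mm above the underside; grip it across (own y) 70 mm out. Origin: centre of the underside, z up; starts right way up.
- timer_pull (a joint): how far the timer knob is pulled up (m): 0 in, 0.016 fully out (orange collar shows). Friction (about 3 N) holds it where it is left. When in, a key inside keeps it within the off arc or at its mark; it turns freely once 0.012 or more out. It goes back in only at the off arc or within 0.12 rad of a coloured mark.
- timer_turn (a joint): setting of the timer knob (rad), grows clockwise seen from above: -0.2 to 0.1 off (arc of white dashes), 0.65 yellow mark, 1.25 green mark, 1.85 red mark; stops at -0.3 and 1.97; friction 0.05 N m. The white pointer's direction in the shaker's frame, counter-clockwise from its +x, is pi minus this value (0: towards the robot).
- timer_grip (a point): on the knob's vertical axis at gripping height (91 mm above the bench when in); rises and turns with the knob. The knob: grey bar 52 mm long (point's x; white pointer end at -x), 15 mm wide, 7 to 34 mm above the panel, on a flange 54 mm across and 7 mm high. Grip across the bar (point's y).
- green_mark (a point): middle of the green mark (13 by 8 mm) on the panel, 40 mm from the knob's axis; the pointer shall point at it
- start_lever (a joint): swing of the sprung start lever (rad): 0 at rest, 0.85 at its stop. Grows counter-clockwise seen from above: at rest the arm points along the shaker's own -x from its pivot and swings outwards to the shaker's -y side. A spring returns it by itself (1.2 N at the handle at rest, 3.7 N at the stop).
- lever_handle (a point): middle of the lever's upright green handle: round grip 22 mm across, 12 to 46 mm above the panel (this point: 94 mm above the bench), 85 mm from the pivot. Push it with closed fingers or grip it from above.
- lever_pivot (a point): on the vertical axis of the start lever, 8 mm above the panel
- bowl: bystander: brown glazed bowl, 110 mm across, 55 mm high, origin: centre of its underside; leave it alone
- jar: bystander: terracotta jar, 92 mm across, 104 mm high, origin: centre of its underside; leave it alone
- brush: bystander: brush with wooden handle, 180 mm long, lying; leave it alone
Things that resemble listed ones, but are neither listed nor needed, are in the scene too. What is meant by the lid is not purple, and is the smaller of those in its own colour.

How it is judged (in metres and radians):
On the way, in this order (a step that is already met when the one before it is completed fails the run):
1. all sieves present are home on the post in order, and the lid on top (horizontal distance between each of sieve_blue, sieve_green, sieve_yellow, sieve_red, lid and seat below 0.006 m and angle between each of sieve_blue, sieve_green, sieve_yellow, sieve_red, lid's own z axis and vertical below 0.06 rad and z of sieve_blue in the frame of seat between -0.004 and 0.004 m and (z of sieve_green in the frame of seat between -0.004 and 0.004 m or (z of sieve_green in the frame of sieve_blue between 0.027 and 0.033 m and horizontal distance between sieve_green and sieve_blue below 0.01 m)) and (z of sieve_yellow in the frame of seat between -0.004 and 0.004 m or (z of sieve_yellow in the frame of sieve_blue between 0.027 and 0.033 m and horizontal distance between sieve_yellow and sieve_blue below 0.01 m) or (z of sieve_yellow in the frame of sieve_green between 0.027 and 0.033 m and horizontal distance between sieve_yellow and sieve_green below 0.01 m)) and (z of sieve_red in the frame of seat between -0.004 and 0.004 m or (z of sieve_red in the frame of sieve_blue between 0.027 and 0.033 m and horizontal distance between sieve_red and sieve_blue below 0.01 m) or (z of sieve_red in the frame of sieve_green between 0.027 and 0.033 m and horizontal distance between sieve_red and sieve_green below 0.01 m) or (z of sieve_red in the frame of sieve_yellow between 0.027 and 0.033 m and horizontal distance between sieve_red and sieve_yellow below 0.01 m)) and ((z of lid in the frame of sieve_blue between 0.027 and 0.033 m and horizontal distance between lid and sieve_blue below 0.01 m) or (z of lid in the frame of sieve_green between 0.027 and 0.033 m and horizontal distance between lid and sieve_green below 0.01 m) or (z of lid in the frame of sieve_yellow between 0.027 and 0.033 m and horizontal distance between lid and sieve_yellow below 0.01 m) or (z of lid in the frame of sieve_red between 0.027 and 0.033 m and horizontal distance between lid and sieve_red below 0.01 m))), for 0.2 s.
2. the timer knob is pulled out (value of joint timer_pull above 0.011 m), for 0.1 s.
3. the pulled-out knob is turned to the green mark (value of joint timer_pull above 0.011 m and value of joint timer_turn between 1.1 and 1.4 rad), for 0.1 s.
4. the knob is pushed back in at the green mark (value of joint timer_pull below 0.003 m and value of joint timer_turn between 1.1 and 1.4 rad), for 0.2 s.
5. the start lever is swung to its stop (value of joint start_lever above 0.78 rad), for 0.05 s.
6. the start lever has returned (value of joint start_lever below 0.06 rad), for 0.1 s.
At the end, for the whole second after the job is handed in: Blue, green, yellow, red (those present) stacked from the pan up, lid on top, each level within 0.06 rad, centred within 6 mm, seated within 3 mm; knob less than 3 mm out at green (1.10-1.40 rad); lever back (below 0.06 rad); all at rest (all of step 1 and all of step 4 and value of joint start_lever below 0.06 rad and linear speed of each of sieve_blue, sieve_green, sieve_yellow, sieve_red, lid below 0.03 m/s); the robot touches nothing.
It fails at once if the bowl is moved more than 4 cm (distance of bowl from where it was at the start of the episode above 0.04 m).
It fails at once if the jar is moved more than 4 cm (distance of jar from where it was at the start of the episode above 0.04 m).
It fails at once if the brush is moved more than 4 cm (distance of brush from where it was at the start of the episode above 0.04 m).
It fails at once if a sieve or the lid is let fall down the post (faster than 1 m/s there) ((horizontal distance between sieve_blue and seat below 0.02 m and linear speed of sieve_blue above 1 m/s) or (horizontal distance between sieve_green and seat below 0.02 m and linear speed of sieve_green above 1 m/s) or (horizontal distance between sieve_yellow and seat below 0.02 m and linear speed of sieve_yellow above 1 m/s) or (horizontal distance between sieve_red and seat below 0.02 m and linear speed of sieve_red above 1 m/s) or (horizontal distance between lid and seat below 0.02 m and linear speed of lid above 1 m/s)).
Of sieve_blue, sieve_green, sieve_yellow, sieve_red only 2 to 4 are there at a start; the rules pass over those that are not, and their reading is None.
At some moment in a run one of sieve_blue, sieve_green, sieve_yellow, sieve_red, lid may be knocked a few centimetres aside while the robot is not near it.
It also fails if it takes over 210 s, if anything falls off the work surface, if the arm or the gripper's body presses on something with over 40 N, if the wrist force passes 120 N, or if a joint passes its speed limit or range.

### The arm

A 6-joint arm with a two-finger parallel gripper is mounted at the origin on the work surface. World frame = base frame: x ahead of the robot, y to its left, z up, the work surface at z = 0. Lengths are in mm, angles in rad, forces in N, time in s.
With the tool pointing down it reaches from about 275 to 1000 mm from the base axis. Payload 8.4 kg.
Tool frame: the origin (TCP) lies at the very end of the fingers, on their centre line; the grasp point (between the pads) lies 19 mm behind it; z points along the fingers, y is the direction in which the jaws open and shut (so a half turn about z gives the same grasp; the last joint's range is limited). The gripper opens to 85 mm and grips with 20 to 120 N. Pads are 22 mm wide; open, the fingers measure 114 mm over their backs; the gripper's body (76 mm by 85 mm) begins 54 mm behind the grasp point. The pads swing forward as they close: fully open they stand 13 mm farther back than shut.
Start: joints at [-1.281, 0.353, 1.633, -0, 1.155, -0.002], TCP at [179.796, -598.583, 231.281] pointing down, gripper open.
Joint ranges: [-2.63, 2.63], [-0.92, 2.1], [0.06, 2.66], [-1.3, 4.44], [0, 2.69], [-3.02, 3.02]. Speed limits (rad/s): [2.22, 2.22, 2.79, 3.14, 3.14, 3.14].

### API

Orientations are given as [roll, pitch, yaw] about the fixed x, y, z axes, in that order (R = Rz(yaw) Ry(pitch) Rx(roll)).
In Python, from rig import r gives the robot as it stands.
- The arm moves only by the tool move_arm, never from a script. Its argument "increments" is a list of rows, each an object of numbers: "tx", "ty", "tz": the shift along the tool's x, y, z in cm; "rx", "ry", "rz": the turn, a rotation vector about the tool's x, y, z in degrees; "gripper": the gripper's target within -1 to 1 (fully open at 1, half-way at 0, shut at -1). A call has 1 to 12 rows; each row shifts and turns the commanded pose from where the row before left it, along the tool's axes as they then stand; what a row does not reach is not made up. A row lasts 1/10 s, in which the tool goes at most 50 mm and 8.59 degrees, less where a joint would pass 70% of its speed; a pose out of reach is approached as far as the arm can. A call is refused whole if a number of a shift passes 5 or a number of a turn 8.59, either way. A call with a gripper value outside its range is refused whole. The fingers move at their own pace and stop on an object; "squeeze" is the grip in N (left out, the last holds). Time passes only in rows, so rows that do not move let the fingers close. It gives the time, the measured TCP pose, the force and the opening at its end, in the units of the state.
- r.sense(): the state, without advancing time (a new reading comes with each control period).
- r.grab_frame(name): name is "side" or "top" or "wrist"; returns (picture, depth): 480x640x3 uint8, red, green, blue; 480x640 float32, mm along the optical axis (not along the pixel's ray), 0 where there is no reading.
- r.camera_model(name): a dict with "fx", "fy", "cx", "cy" (pixels), "k1" (the pictures are not rectified: a ray, as slopes to the right and down, at radius r is drawn at 1 + k1 r^2 times it, then the intrinsics apply), "R" (3x3) and "t" (3): a world point X has camera coordinates R X + t; the wrist camera has in their place "hand_eye" (4x4, takes a point from camera to tool coordinates, whose origin is the TCP and whose axes are the flange's). Camera axes: x right, y down, z forward; pixel columns grow to the right and rows downward; lengths in mm; the calibration is good to about 2 mm. A picture is of the moment at which its call begins: read the wrist's pose just before it. camera_model takes no time and is no camera call.
- r.sign_off(): hands the job in, once; it reports no verdict.
Trained networks look in the newest picture that a camera, given by its name, has taken for a name from the list of things; names that differ only in an ending like _2 or _b are one class to them, and where a whole thing is asked for, a point or a joint stands for the part that bears it (a point fixed in the world has none). Each returns a list of dicts, best first, with "confidence" (0 to 1); they miss things now and then, are a little off and sometimes report something else, mostly with a low value. They report only what shows in the picture. A call takes as long as a camera call. They do not tell look-alikes from the thing itself.
- r.cut_out(query, camera): "mask" (480x640 bool, what is visible of it) and "bbox" ([left, top, right, bottom] in pixels, round what is visible of it).
- r.place_of(query, camera): "location" ([row, column] in pixels: a listed point, or the origin of a listed thing).
The state is a dict: "clock": time; "qpos": joint angles; "qvel": joint speeds; "joint_efforts": joint torques, N m; "eef_pos": TCP position; "tcp_rot": TCP orientation; "contact_force": force on the tool from outside, world axes, zero at the start; "wrist_torque": the same for the moment, N m; "opening": opening from 0.0 (shut) to 1.0 (fully open).
Only numpy, scipy, OpenCV 4.12 (cv2) and the standard library are available. Lean on these libraries where they do the work, as an engineer would, in place of code of your own. Each camera call takes 0.05 s, during which the arm holds its last target. There are 200 camera calls.

## Working session

There is one attempt and no reset: what is moved stays moved. The work goes in short steps, Python scripts to look and compute and a tool call to move; the robot and the scene stay as the last step left them, time stands still between calls to the robot, and variables do not carry over. Pictures are saved under pics/ and viewed, about 12 in all and at most 16, crops included, and the job is handed in when it is done.

Besides the shell and the picture viewer there is one more tool, called after ">>>" as name(argument=value, ...), one argument or row to a line, values as JSON. move_arm: Moves the arm, as the interface text tells. Its arguments: {"type":"object","properties":{"increments":{"type":"array","items":{"type":"object","properties":{"tx":{"type":"number"},"ty":{"type":"number"},"tz":{"type":"number"},"rx":{"type":"number"},"ry":{"type":"number"},"rz":{"type":"number"},"gripper":{"type":"number"}}}},"squeeze":{"type":"number"}},"required":["increments"]}

```bash
ls; mkdir -p pics
cat > h.py <<'E'
import numpy as np, cv2
from rig import r
from scipy.spatial.transform import Rotation as Ro
def ray(cam,row,col):
    m=r.camera_model(cam)
    x=(col-m['cx'])/m['fx'];y=(row-m['cy'])/m['fy'];a,b=x,y
    for _ in range(10):
        s=1+m['k1']*(a*a+b*b);a,b=x/s,y/s
    return np.array([a,b,1.0])
def c2w(cam,st=None):
    m=r.camera_model(cam)
    if cam!='wrist':
        R=np.array(m['R']);return R.T,-R.T@np.array(m['t'])
    st=st or r.sense();H=np.array(m['hand_eye'])
    Rt=Ro.from_euler('xyz',st['tcp_rot']).as_matrix()
    return Rt@H[:3,:3],Rt@H[:3,3]+np.array(st['eef_pos'])
def at_z(cam,row,col,z,st=None):
    R,t=c2w(cam,st);d=R@ray(cam,row,col);return t+d*(z-t[2])/d[2]
def at_d(cam,row,col,dep,st=None):
    R,t=c2w(cam,st);return t+R@ray(cam,row,col)*dep
def cloud(cam,depth,mask,st=None):
    ys,xs=np.nonzero(mask&(depth>0));m=r.camera_model(cam)
    x=(xs-m['cx'])/m['fx'];y=(ys-m['cy'])/m['fy'];a,b=x,y
    for _ in range(10):
        s=1+m['k1']*(a*a+b*b);a,b=x/s,y/s
    R,t=c2w(cam,st);P=np.stack([a,b,np.ones_like(a)],1)*depth[ys,xs][:,None]
    return P@R.T+t
def save(n,p): cv2.imwrite('pics/'+n+'.png',p[:,:,::-1])
E
python3 - <<'E'
from h import *
print(r.sense())
for c in('top','side'):
    p,d=r.grab_frame(c);save(c+'0',p);np.savez('pics/'+c,p=p,d=d);m=r.camera_model(c);print(c,m['fx'],c2w(c)[1].round())
    for q in ['sieve_blue','sieve_green','sieve_yellow','sieve_red','lid','seat','post_tip','timer_grip','green_mark','lever_handle','lever_pivot','shaker','bowl','jar','brush']:
        for o in r.place_of(q,c)[:3]:
            print(c,q,round(o['confidence'],2),np.round(o['location']))
E
```

```text
pics
{'clock': 0.0, 'qpos': array([-1.28137984e+00,  3.53641388e-01,  1.63415629e+00,  1.60815455e-05,
        1.15520526e+00, -2.38996378e-03]), 'qvel': array([ 0.00123464,  0.00064646, -0.00065242,  0.00082314,  0.00070119,
       -0.00015646]), 'joint_efforts': array([-7.11255616e-04, -6.05257130e+01, -3.42072630e+01, -1.22819424e-04,
        9.23430955e-03, -2.06730931e-05]), 'eef_pos': array([ 179.67251344, -598.10498576,  230.55642929]), 'tcp_rot': array([-3.14018241e+00, -1.80739663e-05,  2.91799936e-01]), 'contact_force': array([-0.49270495, -1.11836084, -0.07973149]), 'wrist_torque': array([0.02605807, 0.01044758, 0.04923517]), 'opening': 1.0003427570905652}
top 570.0622414324805 [ 464.  -13. 1619.]
top sieve_blue 0.68 [323. 465.]
top sieve_blue 0.65 [286. 219.]
top sieve_yellow 0.36 [274. 291.]
top sieve_red 0.89 [249. 168.]
top lid 0.91 [165. 224.]
top lid 0.88 [223. 388.]
top seat 0.84 [204. 300.]
top post_tip 0.95 [197. 296.]
top post_tip 0.68 [243. 334.]
top post_tip 0.55 [206. 302.]
top timer_grip 0.74 [277. 291.]
top timer_grip 0.58 [288. 221.]
top green_mark 0.75 [27
[... 256 characters left out ...]
e sieve_blue 0.68 [365. 326.]
side sieve_green 0.65 [256. 275.]
side sieve_yellow 0.64 [440. 367.]
side sieve_yellow 0.28 [207. 275.]
side sieve_red 0.89 [405. 257.]
side lid 0.89 [241. 322.]
side lid 0.73 [346. 255.]
side lid 0.71 [330. 204.]
side seat 0.61 [257. 277.]
side post_tip 0.92 [211. 275.]
side post_tip 0.54 [298. 340.]
side post_tip 0.31 [367. 327.]
side timer_grip 0.65 [282. 339.]
side green_mark 0.72 [299. 342.]
side green_mark 0.68 [219. 427.]
side green_mark 0.52 [438. 368.]
side lever_handle 0.52 [251. 356.]
side lever_pivot 0.89 [256. 328.]
side shaker 0.94 [287. 307.]
side bowl 0.69 [244. 397.]
side bowl 0.2 [256. 323.]
side jar 0.62 [441. 368.]
side brush 0.84 [220. 423.]
```

Run:
```python
import cv2
a=cv2.imread('pics/top0.png');cv2.imwrite('pics/top0c.png',cv2.resize(a[110:410,110:510],(800,600),interpolation=cv2.INTER_CUBIC))
```

```text
(no output)
```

View pics/top0c.png

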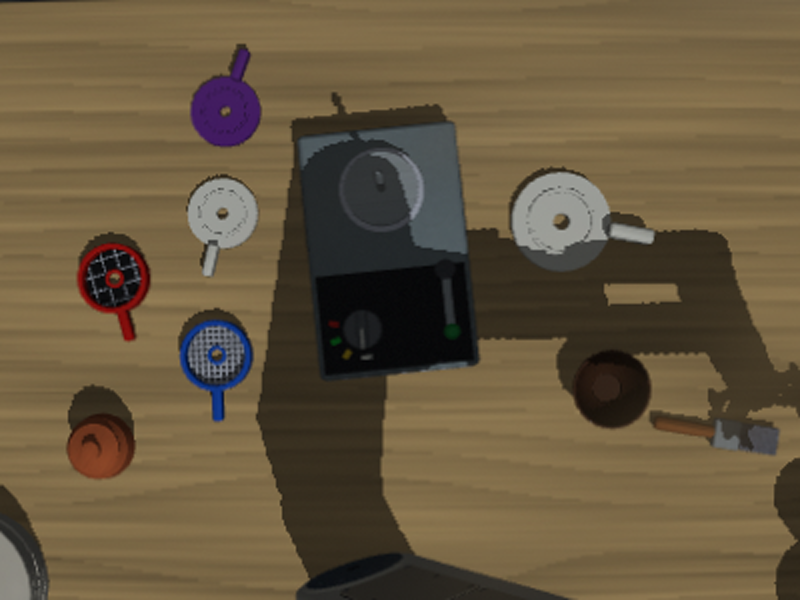

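View pics/side0.png

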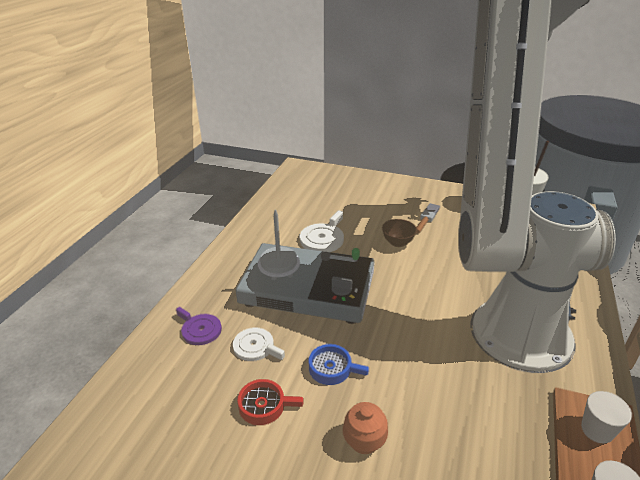

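The top crop shows two sieves, blue at (217,354) and red at (114,278), the small white lid at (222,212), and two decoys: a purple lid and a larger white lid. Green and yellow don't appear in either view. The knob is at (362,330) with its pointer towards the robot, and the lever is at (452,330). Next I'll measure poses from depth.

Run:
```python
from h import *
from scipy.optimize import least_squares
T=np.load('pics/top.npz');p,d=T['p'],T['d']
hsv=cv2.cvtColor(p,cv2.COLOR_RGB2HSV).astype(int);H,S,V=hsv[...,0],hsv[...,1],hsv[...,2]
# rest of picture: colour census
for n,lo,hi in(('green',45,85),('yellow',22,33),('blue',100,125)):
    m=((H>=lo)&(H<=hi)&(S>150)&(V>60)).astype(np.uint8);k,_,st,c=cv2.connectedComponentsWithStats(m)
    print(n,[(int(st[i,4]),c[i].round().tolist()) for i in range(1,k) if st[i,4]>25])
W=np.zeros((480,640,3))
W=cloud('top',d,np.ones((480,640),bool))
full=np.zeros((480,640,3));full[d>0]=W
def obj(name,cx,cy,zmin,zmax=60):
    # crop coordinates -> px
    u,v=110+cx/2,110+cy/2
    sub=np.zeros((480,640),bool);sub[int(v)-32:int(v)+36,int(u)-26:int(u)+26]=1
    pts=full[sub&(full[...,2]>zmin)&(full[...,2]<zmax)]
    m=at_z('top',v,u,30)
    rr=np.hypot(*(pts[:,:2]-m[:2]).T);pts=pts[rr<110]
    for _ in range(3):
        rr=np.hypot(*(pts[:,:2]-m[:2]).T)
        # centre: maximise count in 50 disc by minimising distance excess
        b=pts[(rr<56)][:,:2]; m[:2]=(b.max(0)+b.min(0))/2 if 0 else b.mean(0)
    h=pts[np.hypot(*(pts[:,:2]-m[:2]).T)>60][:,:2]
    hd=(h.mean(0)-m[:2]) if len(h) else [np.nan]*2
    print(name,m.round(),len(pts),len(h),'handle dir deg',np.degrees(np.arctan2(hd[1],hd[0])).round(1),np.linalg.norm(hd).round(),'zmax',pts[:,2].max().round(1))
obj('blue',217,354,14);obj('red',114,278,14);obj('lid',222,212,5);obj('big',562,220,5)
# table flat
for q,row,col,z in(('seat',204,300,105),('tip',197,296,256),('timer',277,291,91),('leverh',275,335,94),('pivot',242,332,73),('mark',280,277,65)):
    print(q,at_z('top',row,col,z).round())
for q,row,col,z in(('tip',211,275,256),('timer',282,339,91),('pivot',256,328,73),('leverh',251,356,94),('mark',299,342,65),('blue',365,326,0),('red',405,257,0),('lid',346,255,0)):
    print('side',q,at_z('side',row,col,z).round())
sh=(full[...,2]>58)&(full[...,2]<72)
sub=np.zeros_like(sh);sub[150:310,240:370]=1
q=full[sh&sub][:,:2].astype(np.float32);print(cv2.minAreaRect(q))
```

```text
green [(2711, [25.0, 259.0])]
yellow []
blue [(387, [218.0, 292.0]), (42, [218.0, 287.0])]
blue [430. 262.  30.] 514 59 handle dir deg -177.4 73.0 zmax 39.2
red [541. 412.  30.] 514 71 handle dir deg -161.0 76.0 zmax 40.8
lid [634. 256.  30.] 1167 207 handle dir deg 159.4 20.0 zmax 38.1
big [ 620. -224.   30.] 2004 661 handle dir deg -44.6 1.0 zmax 49.0
seat [656.  28. 105.]
tip [654.  34. 256.]
timer [462.  53.  91.]
leverh [467. -65.  94.]
pivot [556. -58.  73.]
mark [454.  92.  65.]
side tip [651.  33. 256.]
side timer [470.  60.  91.]
side pivot [539. -59.  73.]
side leverh [463. -79.  94.]
side mark [452.  92.  65.]
side blue [440. 257.   0.]
side red [548. 412.   0.]
side lid [625. 256.   0.]
((577.6844482421875, 20.35883331298828), (339.9438171386719, 216.6639404296875), 5.723109722137451)
```

```bash
cat >> h.py <<'E'
def plan(x,y,z,yaw=None,n=None):
    "rows in tool units: shift and turn shared evenly (yaw in deg, world)"
    st=r.sense();R0=Ro.from_euler('xyz',st['tcp_rot']);p0=np.array(st['eef_pos'])
    R1=R0 if yaw is None else Ro.from_euler('xyz',[np.pi,0,np.radians(yaw)])
    w=(R0.inv()*R1).as_rotvec();d=np.array([x,y,z])-p0
    n=n or int(max(np.ceil(np.linalg.norm(d)/45),np.ceil(np.degrees(np.linalg.norm(w))/8.5),1))
    print('at',p0.round(1),'rot',np.degrees(st['tcp_rot']).round(1),'f',st['contact_force'].round(1),'op',round(st['opening'],2),'t',round(st['clock'],1),'j',st['qpos'].round(2),'n',n)
    R=R0
    for i in range(n):
        print('{"tx":%.2f,"ty":%.2f,"tz":%.2f,"rx":%.1f,"ry":%.1f,"rz":%.1f}'%(*(R.inv().apply(d/n)/10),*np.degrees(w/n)),end=',')
        R=R*Ro.from_rotvec(w/n)
    print()
E
python3 - <<'E'
from h import *
print(np.array(r.camera_model('wrist')['hand_eye']).round(2),r.camera_model('wrist')['fx'])
plan(420,-150,260,0,n=11);
E
```

```text
[[   0.     -0.96   -0.27   69.38]
 [   1.      0.      0.      1.49]
 [   0.     -0.27    0.96 -142.63]
 [   0.      0.      0.      1.  ]] 332.31549608075704
at [ 179.8 -598.6  231.3] rot [180.   -0.   16.7] f [-0.1 -0.7 -0.6] op 1.0 t 1.6 j [-1.28  0.35  1.63  0.    1.16 -0.  ] n 11
{"tx":3.26,"ty":-3.28,"tz":-0.26,"rx":0.0,"ry":-0.0,"rz":1.5},{"tx":3.18,"ty":-3.36,"tz":-0.26,"rx":0.0,"ry":-0.0,"rz":1.5},{"tx":3.09,"ty":-3.45,"tz":-0.26,"rx":0.0,"ry":-0.0,"rz":1.5},{"tx":2.99,"ty":-3.53,"tz":-0.26,"rx":0.0,"ry":-0.0,"rz":1.5},{"tx":2.90,"ty":-3.60,"tz":-0.26,"rx":0.0,"ry":-0.0,"rz":1.5},{"tx":2.80,"ty":-3.68,"tz":-0.26,"rx":0.0,"ry":-0.0,"rz":1.5},{"tx":2.70,"ty":-3.75,"tz":-0.26,"rx":0.0,"ry":-0.0,"rz":1.5},{"tx":2.60,"ty":-3.82,"tz":-0.26,"rx":0.0,"ry":-0.0,"rz":1.5},{"tx":2.50,"ty":-3.89,"tz":-0.26,"rx":0.0,"ry":-0.0,"rz":1.5},{"tx":2.40,"ty":-3.96,"tz":-0.26,"rx":0.0,"ry":-0.0,"rz":1.5},{"tx":2.29,"ty":-4.02,"tz":-0.26,"rx":0.0,"ry":-0.0,"rz":1.5},
```

```bash
python3 -c "
from h import *
plan(430,-150,270,100,n=12)"
```

```text
at [ 179.8 -598.6  231.3] rot [180.   -0.   16.7] f [-0.1 -0.7 -0.6] op 1.0 t 1.6 j [-1.28  0.35  1.63  0.    1.16 -0.  ] n 12
{"tx":3.07,"ty":-2.98,"tz":-0.32,"rx":0.0,"ry":0.0,"rz":-6.9},{"tx":3.41,"ty":-2.59,"tz":-0.32,"rx":0.0,"ry":0.0,"rz":-6.9},{"tx":3.70,"ty":-2.16,"tz":-0.32,"rx":0.0,"ry":0.0,"rz":-6.9},{"tx":3.93,"ty":-1.69,"tz":-0.32,"rx":0.0,"ry":0.0,"rz":-6.9},{"tx":4.11,"ty":-1.21,"tz":-0.32,"rx":0.0,"ry":0.0,"rz":-6.9},{"tx":4.22,"ty":-0.70,"tz":-0.32,"rx":0.0,"ry":0.0,"rz":-6.9},{"tx":4.28,"ty":-0.19,"tz":-0.32,"rx":0.0,"ry":0.0,"rz":-6.9},{"tx":4.27,"ty":0.33,"tz":-0.32,"rx":0.0,"ry":0.0,"rz":-6.9},{"tx":4.20,"ty":0.85,"tz":-0.32,"rx":0.0,"ry":0.0,"rz":-6.9},{"tx":4.06,"ty":1.35,"tz":-0.32,"rx":0.0,"ry":0.0,"rz":-6.9},{"tx":3.87,"ty":1.83,"tz":-0.32,"rx":0.0,"ry":0.0,"rz":-6.9},{"tx":3.62,"ty":2.28,"tz":-0.32,"rx":0.0,"ry":0.0,"rz":-6.9},
```

>>> move_arm(
  increments=[
    {"tx": 3.1, "ty": -3.0, "tz": -0.3, "rz": -6.9},
    {"tx": 3.4, "ty": -2.6, "tz": -0.3, "rz": -6.9},
    {"tx": 3.7, "ty": -2.2, "tz": -0.3, "rz": -6.9},
    {"tx": 3.9, "ty": -1.7, "tz": -0.3, "rz": -6.9},
    {"tx": 4.1, "ty": -1.2, "tz": -0.3, "rz": -6.9},
    {"tx": 4.2, "ty": -0.7, "tz": -0.3, "rz": -6.9},
    {"tx": 4.3, "ty": -0.2, "tz": -0.3, "rz": -6.9},
    {"tx": 4.3, "ty": 0.3, "tz": -0.3, "rz": -6.9},
    {"tx": 4.2, "ty": 0.9, "tz": -0.3, "rz": -6.9},
    {"tx": 4.1, "ty": 1.4, "tz": -0.3, "rz": -6.9},
    {"tx": 3.9, "ty": 1.8, "tz": -0.3, "rz": -6.9},
    {"tx": 3.6, "ty": 2.3, "tz": -0.3, "rz": -6.9},
  ],
)

```text
invalid input
```

```bash
python3 -c "
from h import *
plan(360,258,270,180,n=12)"
```

```text
at [ 179.8 -598.6  231.3] rot [180.   -0.   16.7] f [-0.1 -0.7 -0.6] op 1.0 t 1.6 j [-1.28  0.35  1.63  0.    1.16 -0.  ] n 12
{"tx":3.49,"ty":-6.40,"tz":-0.32,"rx":0.0,"ry":0.0,"rz":-13.6},{"tx":4.90,"ty":-5.40,"tz":-0.32,"rx":0.0,"ry":0.0,"rz":-13.6},{"tx":6.03,"ty":-4.10,"tz":-0.32,"rx":0.0,"ry":0.0,"rz":-13.6},{"tx":6.83,"ty":-2.56,"tz":-0.32,"rx":0.0,"ry":0.0,"rz":-13.6},{"tx":7.24,"ty":-0.89,"tz":-0.32,"rx":0.0,"ry":0.0,"rz":-13.6},{"tx":7.25,"ty":0.84,"tz":-0.32,"rx":0.0,"ry":0.0,"rz":-13.6},{"tx":6.84,"ty":2.52,"tz":-0.32,"rx":0.0,"ry":0.0,"rz":-13.6},{"tx":6.06,"ty":4.06,"tz":-0.32,"rx":0.0,"ry":0.0,"rz":-13.6},{"tx":4.93,"ty":5.37,"tz":-0.32,"rx":0.0,"ry":0.0,"rz":-13.6},{"tx":3.53,"ty":6.38,"tz":-0.32,"rx":0.0,"ry":0.0,"rz":-13.6},{"tx":1.93,"ty":7.03,"tz":-0.32,"rx":0.0,"ry":0.0,"rz":-13.6},{"tx":0.22,"ty":7.29,"tz":-0.32,"rx":0.0,"ry":0.0,"rz":-13.6},
```

>>> move_arm(
  increments=[
    {"tx": 3.1, "ty": -3.0, "tz": -0.3, "rx": 0, "ry": 0, "rz": -6.9, "gripper": 1},
  ],
  squeeze=40,
)

```text
clock: 1.7
eef_pos: [199.7, -563.6, 234.0]
tcp_rot: [3.14, 0.001, 0.41]
contact_force: [1.6, 0.2, -0.0]
opening: 0.998
```

>>> move_arm(
  increments=[
    {"tx": 3.4, "ty": -2.6, "tz": -0.3, "rz": -6.9, "gripper": 1},
    {"tx": 3.7, "ty": -2.2, "tz": -0.3, "rz": -6.9, "gripper": 1},
    {"tx": 3.9, "ty": -1.7, "tz": -0.3, "rz": -6.9, "gripper": 1},
    {"tx": 4.1, "ty": -1.2, "tz": -0.3, "rz": -6.9, "gripper": 1},
    {"tx": 4.2, "ty": -0.7, "tz": -0.3, "rz": -6.9, "gripper": 1},
    {"tx": 4.3, "ty": -0.2, "tz": -0.3, "rz": -6.9, "gripper": 1},
    {"tx": 4.3, "ty": 0.3, "tz": -0.3, "rz": -6.9, "gripper": 1},
    {"tx": 4.2, "ty": 0.9, "tz": -0.3, "rz": -6.9, "gripper": 1},
    {"tx": 4.1, "ty": 1.4, "tz": -0.3, "rz": -6.9, "gripper": 1},
    {"tx": 3.9, "ty": 1.8, "tz": -0.3, "rz": -6.9, "gripper": 1},
    {"tx": 3.6, "ty": 2.3, "tz": -0.3, "rz": -6.9, "gripper": 1},
  ],
  squeeze=40,
)

```text
invalid input
```

```bash
python3 -c "
from h import *
plan(360,258,270,180,n=12)"
```

```text
at [ 199.7 -563.6  234. ] rot [1.799e+02 1.000e-01 2.350e+01] f [ 1.6  0.2 -0. ] op 1.0 t 1.7 j [-1.23  0.31  1.69 -0.    1.14 -0.07] n 12
{"tx":3.96,"ty":-5.74,"tz":-0.31,"rx":-0.0,"ry":0.0,"rz":-13.0},{"tx":5.15,"ty":-4.70,"tz":-0.31,"rx":-0.0,"ry":0.0,"rz":-13.0},{"tx":6.08,"ty":-3.42,"tz":-0.31,"rx":-0.0,"ry":0.0,"rz":-13.0},{"tx":6.69,"ty":-1.96,"tz":-0.31,"rx":-0.0,"ry":0.0,"rz":-13.0},{"tx":6.96,"ty":-0.40,"tz":-0.31,"rx":-0.0,"ry":0.0,"rz":-13.0},{"tx":6.87,"ty":1.18,"tz":-0.31,"rx":-0.0,"ry":0.0,"rz":-13.0},{"tx":6.43,"ty":2.70,"tz":-0.31,"rx":-0.0,"ry":0.0,"rz":-13.0},{"tx":5.65,"ty":4.08,"tz":-0.31,"rx":-0.0,"ry":0.0,"rz":-13.0},{"tx":4.59,"ty":5.25,"tz":-0.30,"rx":-0.0,"ry":0.0,"rz":-13.0},{"tx":3.28,"ty":6.15,"tz":-0.30,"rx":-0.0,"ry":0.0,"rz":-13.0},{"tx":1.81,"ty":6.74,"tz":-0.30,"rx":-0.0,"ry":0.0,"rz":-13.0},{"tx":0.24,"ty":6.97,"tz":-0.30,"rx":-0.0,"ry":0.0,"rz":-13.0},
```

>>> move_arm(
  increments=[
    {"tx": 3.4, "ty": -2.6, "tz": -0.3, "rx": 0, "ry": 0, "rz": -6.9, "gripper": 1},
    {"tx": 3.7, "ty": -2.2, "tz": -0.3, "rx": 0, "ry": 0, "rz": -6.9, "gripper": 1},
    {"tx": 3.9, "ty": -1.7, "tz": -0.3, "rx": 0, "ry": 0, "rz": -6.9, "gripper": 1},
    {"tx": 4.1, "ty": -1.2, "tz": -0.3, "rx": 0, "ry": 0, "rz": -6.9, "gripper": 1},
    {"tx": 4.2, "ty": -0.7, "tz": -0.3, "rx": 0, "ry": 0, "rz": -6.9, "gripper": 1},
    {"tx": 4.3, "ty": -0.2, "tz": -0.3, "rx": 0, "ry": 0, "rz": -6.9, "gripper": 1},
    {"tx": 4.3, "ty": 0.3, "tz": -0.3, "rx": 0, "ry": 0, "rz": -6.9, "gripper": 1},
    {"tx": 4.2, "ty": 0.9, "tz": -0.3, "rx": 0, "ry": 0, "rz": -6.9, "gripper": 1},
    {"tx": 4.1, "ty": 1.4, "tz": -0.3, "rx": 0, "ry": 0, "rz": -6.9, "gripper": 1},
    {"tx": 3.9, "ty": 1.8, "tz": -0.3, "rx": 0, "ry": 0, "rz": -6.9, "gripper": 1},
    {"tx": 3.6, "ty": 2.3, "tz": -0.3, "rx": 0, "ry": 0, "rz": -6.9, "gripper": 1},
  ],
  squeeze=40,
)

```text
clock: 2.8
eef_pos: [432.7, -148.0, 267.7]
tcp_rot: [3.141, 0.0, 1.742]
contact_force: [0.6, -0.8, -0.7]
opening: 1.002
```

```bash
sed -i 's/"rz":%.1f}/"rz":%.1f,"gripper":1}/' h.py; python3 -c "
from h import *
plan(360,258,270,180,n=12)"
```

```text
at [ 432.7 -148.   267.7] rot [180.    0.   99.8] f [ 0.6 -0.8 -0.7] op 1.0 t 2.8 j [-0.33  0.05  1.93 -0.    1.16 -0.5 ] n 12
{"tx":3.44,"ty":-0.02,"tz":-0.02,"rx":0.0,"ry":0.0,"rz":-6.7,"gripper":1},{"tx":3.42,"ty":0.38,"tz":-0.02,"rx":0.0,"ry":0.0,"rz":-6.7,"gripper":1},{"tx":3.35,"ty":0.77,"tz":-0.02,"rx":0.0,"ry":0.0,"rz":-6.7,"gripper":1},{"tx":3.24,"ty":1.16,"tz":-0.02,"rx":0.0,"ry":0.0,"rz":-6.7,"gripper":1},{"tx":3.08,"ty":1.53,"tz":-0.02,"rx":0.0,"ry":0.0,"rz":-6.7,"gripper":1},{"tx":2.88,"ty":1.88,"tz":-0.02,"rx":0.0,"ry":0.0,"rz":-6.7,"gripper":1},{"tx":2.64,"ty":2.20,"tz":-0.02,"rx":0.0,"ry":0.0,"rz":-6.7,"gripper":1},{"tx":2.37,"ty":2.49,"tz":-0.02,"rx":0.0,"ry":0.0,"rz":-6.7,"gripper":1},{"tx":2.06,"ty":2.75,"tz":-0.02,"rx":0.0,"ry":0.0,"rz":-6.7,"gripper":1},{"tx":1.73,"ty":2.97,"tz":-0.02,"rx":0.0,"ry":0.0,"rz":-6.7,"gripper":1},{"tx":1.37,"ty":3.15,"tz":-0.02,"rx":0.0,"ry":0.0,"rz":-6.7,"gripper":1},{"tx":1.00,"ty":3.29,"tz":-0.02,"rx":0.0,"ry":0.0,"rz":-6.7,"gripper":1},
```

>>> move_arm(
  increments=[
    {"tx": 3.4, "ty": 0, "tz": 0, "rx": 0, "ry": 0, "rz": -6.7, "gripper": 1},
    {"tx": 3.4, "ty": 0.4, "tz": 0, "rx": 0, "ry": 0, "rz": -6.7, "gripper": 1},
    {"tx": 3.4, "ty": 0.8, "tz": 0, "rx": 0, "ry": 0, "rz": -6.7, "gripper": 1},
    {"tx": 3.2, "ty": 1.2, "tz": 0, "rx": 0, "ry": 0, "rz": -6.7, "gripper": 1},
    {"tx": 3.1, "ty": 1.5, "tz": 0, "rx": 0, "ry": 0, "rz": -6.7, "gripper": 1},
    {"tx": 2.9, "ty": 1.9, "tz": 0, "rx": 0, "ry": 0, "rz": -6.7, "gripper": 1},
    {"tx": 2.6, "ty": 2.2, "tz": 0, "rx": 0, "ry": 0, "rz": -6.7, "gripper": 1},
    {"tx": 2.4, "ty": 2.5, "tz": 0, "rx": 0, "ry": 0, "rz": -6.7, "gripper": 1},
    {"tx": 2.1, "ty": 2.7, "tz": 0, "rx": 0, "ry": 0, "rz": -6.7, "gripper": 1},
    {"tx": 1.7, "ty": 3.0, "tz": 0, "rx": 0, "ry": 0, "rz": -6.7, "gripper": 1},
    {"tx": 1.4, "ty": 3.2, "tz": 0, "rx": 0, "ry": 0, "rz": -6.7, "gripper": 1},
    {"tx": 1.0, "ty": 3.3, "tz": 0, "rx": 0, "ry": 0, "rz": -6.7, "gripper": 1},
  ],
)

```text
clock: 4.0
eef_pos: [360.8, 258.9, 267.5]
tcp_rot: [3.141, 0.001, -3.138]
contact_force: [0.9, 0.0, 0.3]
opening: 1.0
```

```bash
cat >> h.py <<'E'
def look(name,view=True):
    st=r.sense();p,d=r.grab_frame('wrist');save(name,p);return st,p,d
def cmask(p,col):
    hsv=cv2.cvtColor(p,cv2.COLOR_RGB2HSV).astype(int);H,S,V=hsv[...,0],hsv[...,1],hsv[...,2]
    if col=='blue': m=(abs(H-112)<14)&(S>120)&(V>40)
    elif col=='red': m=((H<6)|(H>172))&(S>150)&(V>40)
    else: m=(S<50)&(V>110)
    k,l,s,_=cv2.connectedComponentsWithStats(m.astype(np.uint8))
    return m,l,s
def sieve(name,col,near,zbase=0):
    "centre and handle direction of a sieve/lid from the wrist camera, rim top z=zbase+30"
    st,p,d=look(name);m,_,_=cmask(p,col);P=cloud('wrist',d,m,st)
    P=P[np.hypot(P[:,0]-near[0],P[:,1]-near[1])<120]
    if col=='lid':
        T=P[(P[:,2]>zbase+7)&(P[:,2]<zbase+20)];Hh=P[(P[:,2]>zbase+24)&(P[:,2]<zbase+36)]
    else: T=P[(P[:,2]>zbase+24)&(P[:,2]<zbase+36)];Hh=T
    from scipy.optimize import least_squares
    c=np.array(near,float)
    for _ in range(4):
        rr=np.hypot(*(T[:,:2]-c).T)
        if col=='lid': b=T[rr<58]; (cx,cy),rad=cv2.minEnclosingCircle(b[:,:2].astype(np.float32)); c=np.array([cx,cy])
        else:
            b=T[(rr<58)&(rr>34)];f=least_squares(lambda q:np.hypot(*(b[:,:2]-q).T)-46,c,loss='soft_l1');c=f.x;rad=0
    h=Hh[(np.hypot(*(Hh[:,:2]-c).T)>56)&(np.hypot(*(Hh[:,:2]-c).T)<96)][:,:2]
    v=h.mean(0)-c;a=np.arctan2(v[1],v[0]);lat=(h-c)@np.array([-np.sin(a),np.cos(a)])
    print(name,'centre',c.round(1),'rad',round(rad,1),'handle deg',np.degrees(a).round(1),'reach',np.linalg.norm(v).round(1),'wid',np.percentile(lat,[2,98]).round(1),len(b),len(h),'z',np.median(b[:,2]).round(1),np.median(Hh[:,2]).round(1),'grip',(c+70*v/np.linalg.norm(v)).round(1))
    return c,np.degrees(a)
E
python3 -c "
from h import *
print(r.sense()['eef_pos'],r.sense()['tcp_rot'])
sieve('w1','blue',(430,262))"
```

```text
[360.84257835 258.90528331 267.51898788] [ 3.14124224e+00  5.57382203e-04 -3.13801295e+00]
w1 centre [428.3 262. ] rad 0 handle deg -177.4 reach 73.6 wid [-6.8  6.9] 1640 365 z 29.7 29.7 grip [358.4 258.9]
```

View pics/w1.png

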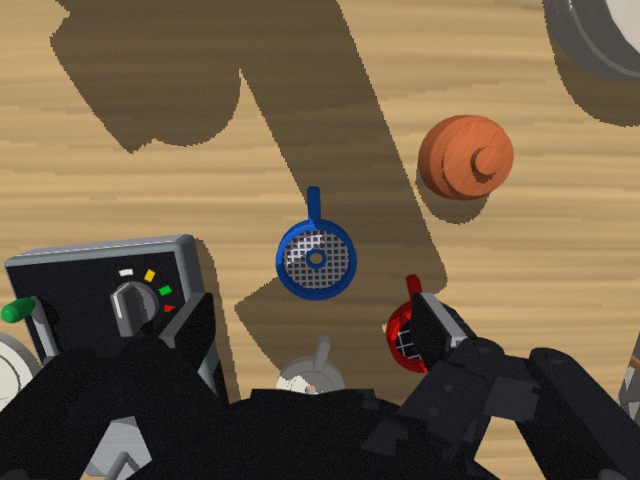

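The wrist view confirms blue at (316,258) with its handle pointing up in the image, and red at (410,335) and the lid at (315,375), partly behind the fingers. Descending to grip blue.

```bash
python3 -c "
from h import *
plan(358.5,259,4,182.6,n=7)"
```

```text
at [360.6 262.9 267.7] rot [ 179.8    0.  -179.4] f [-0.4  2.7 -0. ] op 1.0 t 4.0 j [ 0.62  0.03  1.95  0.    1.16 -0.96] n 7
{"tx":0.03,"ty":-0.07,"tz":3.77,"rx":0.0,"ry":0.0,"rz":-0.3,"gripper":1},{"tx":0.03,"ty":-0.07,"tz":3.77,"rx":0.0,"ry":0.0,"rz":-0.3,"gripper":1},{"tx":0.03,"ty":-0.06,"tz":3.77,"rx":0.0,"ry":0.0,"rz":-0.3,"gripper":1},{"tx":0.03,"ty":-0.06,"tz":3.77,"rx":0.0,"ry":0.0,"rz":-0.3,"gripper":1},{"tx":0.03,"ty":-0.06,"tz":3.77,"rx":0.0,"ry":0.0,"rz":-0.3,"gripper":1},{"tx":0.03,"ty":-0.06,"tz":3.77,"rx":0.0,"ry":0.0,"rz":-0.3,"gripper":1},{"tx":0.03,"ty":-0.06,"tz":3.77,"rx":0.0,"ry":0.0,"rz":-0.3,"gripper":1},
```

>>> move_arm(
  increments=[
    {"tx": 0, "ty": -0.1, "tz": 4.5, "rx": 0, "ry": 0, "rz": -0.5, "gripper": 1},
    {"tx": 0, "ty": -0.1, "tz": 4.5, "rx": 0, "ry": 0, "rz": -0.5, "gripper": 1},
    {"tx": 0.1, "ty": -0.1, "tz": 4.5, "rx": 0, "ry": 0, "rz": -0.5, "gripper": 1},
    {"tx": 0.1, "ty": -0.1, "tz": 4.5, "rx": 0, "ry": 0, "rz": -0.5, "gripper": 1},
    {"tx": 0, "ty": 0, "tz": 4.0, "rx": 0, "ry": 0, "rz": 0, "gripper": 1},
    {"tx": 0, "ty": 0, "tz": 3, "rx": 0, "ry": 0, "rz": 0, "gripper": 1},
    {"tx": 0, "ty": 0, "tz": 1.3, "rx": 0, "ry": 0, "rz": 0, "gripper": 1},
    {"tx": 0, "ty": 0, "tz": 0, "rx": 0, "ry": 0, "rz": 0, "gripper": 1},
    {"tx": 0, "ty": 0, "tz": 0, "rx": 0, "ry": 0, "rz": 0, "gripper": 1},
  ],
)

```text
clock: 4.95
eef_pos: [359.6, 253.5, 4.5]
tcp_rot: [-3.142, -0.0, -3.108]
contact_force: [0.4, 0.0, -0.8]
opening: 1.001
```

```bash
python3 -c "
from h import *
plan(358.5,259,4,182.6,n=1)"
```

```text
at [359.6 253.5   4.5] rot [-180.    -0.  -178.1] f [ 0.4  0.  -0.8] op 1.0 t 5.0 j [ 0.61  0.45  2.18 -0.    0.52 -0.99] n 1
{"tx":0.09,"ty":0.56,"tz":0.05,"rx":-0.0,"ry":-0.0,"rz":-0.7,"gripper":1},
```

>>> move_arm(
  increments=[
    {"tx": 0.1, "ty": 0.55, "tz": 0, "rx": 0, "ry": 0, "rz": -0.7, "gripper": 1},
    {"tx": 0, "ty": 0, "tz": 0, "rx": 0, "ry": 0, "rz": 0, "gripper": 1},
    {"tx": 0, "ty": 0, "tz": 0, "rx": 0, "ry": 0, "rz": 0, "gripper": -1},
    {"tx": 0, "ty": 0, "tz": 0, "rx": 0, "ry": 0, "rz": 0, "gripper": -1},
    {"tx": 0, "ty": 0, "tz": 0, "rx": 0, "ry": 0, "rz": 0, "gripper": -1},
    {"tx": 0, "ty": 0, "tz": 0, "rx": 0, "ry": 0, "rz": 0, "gripper": -1},
    {"tx": 0, "ty": 0, "tz": 0, "rx": 0, "ry": 0, "rz": 0, "gripper": -1},
    {"tx": 0, "ty": 0, "tz": 0, "rx": 0, "ry": 0, "rz": 0, "gripper": -1},
    {"tx": 0, "ty": 0, "tz": 0, "rx": 0, "ry": 0, "rz": 0, "gripper": -1},
    {"tx": 0, "ty": 0, "tz": 0, "rx": 0, "ry": 0, "rz": 0, "gripper": -1},
  ],
  squeeze=80,
)

```text
clock: 5.95
eef_pos: [358.3, 258.9, 4.5]
tcp_rot: [3.141, 0.0, -3.096]
contact_force: [-1.0, -0.4, 5.9]
opening: 0.16
```

>>> move_arm(
  increments=[
    {"tx": 0, "ty": 0, "tz": -1, "rx": 0, "ry": 0, "rz": 0, "gripper": -1},
    {"tx": 0, "ty": 0, "tz": -2, "rx": 0, "ry": 0, "rz": 0, "gripper": -1},
    {"tx": 0, "ty": 0, "tz": -3.5, "rx": 0, "ry": 0, "rz": 0, "gripper": -1},
    {"tx": 0, "ty": 0, "tz": -3.5, "rx": 0, "ry": 0, "rz": 0, "gripper": -1},
    {"tx": 0, "ty": 0, "tz": -3.5, "rx": 0, "ry": 0, "rz": 0, "gripper": -1},
    {"tx": 0, "ty": 0, "tz": -3.5, "rx": 0, "ry": 0, "rz": 0, "gripper": -1},
    {"tx": 0, "ty": 0, "tz": -3.5, "rx": 0, "ry": 0, "rz": 0, "gripper": -1},
    {"tx": 0, "ty": 0, "tz": -3.5, "rx": 0, "ry": 0, "rz": 0, "gripper": -1},
    {"tx": 0, "ty": 0, "tz": -3.5, "rx": 0, "ry": 0, "rz": 0, "gripper": -1},
    {"tx": 0, "ty": 0, "tz": -2, "rx": 0, "ry": 0, "rz": 0, "gripper": -1},
  ],
)

```text
clock: 6.95
eef_pos: [358.3, 259.0, 302.5]
tcp_rot: [3.14, 0.003, -3.096]
contact_force: [1.0, 0.1, -2.2]
opening: 0.16
```

```bash
python3 -c "
from h import *
plan(560,150,300,182.6,n=8)"
```

```text
at [358.3 259.  302.5] rot [ 1.799e+02  1.000e-01 -1.774e+02] f [ 1.   0.1 -2.2] op 0.16 t 7.0 j [ 0.62 -0.01  1.92  0.    1.23 -0.99] n 8
{"tx":-2.46,"ty":-1.48,"tz":0.04,"rx":0.0,"ry":0.0,"rz":0.0,"gripper":1},{"tx":-2.46,"ty":-1.48,"tz":0.03,"rx":0.0,"ry":0.0,"rz":0.0,"gripper":1},{"tx":-2.46,"ty":-1.48,"tz":0.03,"rx":0.0,"ry":0.0,"rz":0.0,"gripper":1},{"tx":-2.46,"ty":-1.48,"tz":0.03,"rx":0.0,"ry":0.0,"rz":0.0,"gripper":1},{"tx":-2.46,"ty":-1.48,"tz":0.03,"rx":0.0,"ry":0.0,"rz":0.0,"gripper":1},{"tx":-2.46,"ty":-1.48,"tz":0.03,"rx":0.0,"ry":0.0,"rz":0.0,"gripper":1},{"tx":-2.46,"ty":-1.48,"tz":0.03,"rx":0.0,"ry":0.0,"rz":0.0,"gripper":1},{"tx":-2.46,"ty":-1.48,"tz":0.03,"rx":0.0,"ry":0.0,"rz":0.0,"gripper":1},
```

>>> move_arm(
  increments=[
    {"tx": -2.5, "ty": -1.5, "tz": 0, "rx": 0, "ry": 0, "rz": 0, "gripper": -1},
    {"tx": -2.5, "ty": -1.5, "tz": 0, "rx": 0, "ry": 0, "rz": 0, "gripper": -1},
    {"tx": -2.5, "ty": -1.5, "tz": 0, "rx": 0, "ry": 0, "rz": 0, "gripper": -1},
    {"tx": -2.5, "ty": -1.5, "tz": 0, "rx": 0, "ry": 0, "rz": 0, "gripper": -1},
    {"tx": -2.5, "ty": -1.5, "tz": 0, "rx": 0, "ry": 0, "rz": 0, "gripper": -1},
    {"tx": -2.5, "ty": -1.5, "tz": 0, "rx": 0, "ry": 0, "rz": 0, "gripper": -1},
    {"tx": -2.5, "ty": -1.5, "tz": 0, "rx": 0, "ry": 0, "rz": 0, "gripper": -1},
    {"tx": -2.5, "ty": -1.5, "tz": 0, "rx": 0, "ry": 0, "rz": 0, "gripper": -1},
    {"tx": 0, "ty": 0, "tz": 0, "rx": 0, "ry": 0, "rz": 0, "gripper": -1},
    {"tx": 0, "ty": 0, "tz": 0, "rx": 0, "ry": 0, "rz": 0, "gripper": -1},
  ],
)

```text
clock: 7.95
eef_pos: [562.9, 147.7, 299.0]
tcp_rot: [-3.141, -0.002, -3.097]
contact_force: [-0.3, 0.5, -1.8]
opening: 0.159
```

Run:
```python
from h import *
st,p,d=look('w2');print(st['eef_pos'],st['tcp_rot'])
for o in r.place_of('post_tip','wrist')[:2]: print(o,at_z('wrist',*o['location'],256,st).round(1))
for o in r.place_of('seat','wrist')[:2]: print(o,at_z('wrist',*o['location'],105,st).round(1))
P=cloud('wrist',d,np.ones((480,640),bool),st)
near=P[np.hypot(P[:,0]-656,P[:,1]-30)<22]
for z0 in range(110,260,20):
    s=near[(near[:,2]>z0)&(near[:,2]<z0+20)]
    if len(s):print(z0,len(s),s[:,:2].mean(0).round(1),s[:,:2].min(0).round(1),s[:,:2].max(0).round(1))
# held sieve
m,_,_=cmask(p,'blue');Q=cloud('wrist',d,m,st);print(len(Q),np.percentile(Q,[2,50,98],axis=0).round(1))
S=P[(P[:,2]>60)&(P[:,2]<70)&(abs(P[:,0]-578)<220)&(abs(P[:,1]-20)<150)];print(cv2.minAreaRect(S[:,:2].astype(np.float32)))
```

```text
[562.88517933 147.65497302 299.01264358] [-3.14149299e+00 -1.61892161e-03 -3.09702308e+00]
{'location': [290.7, 202.1], 'confidence': 0.74} [653.7  27.9 105. ]
110 105 [650.9  29.9] [647.9  23.1] [656.8  33.6]
130 135 [650.8  29.7] [647.9  22.2] [657.4  33.2]
150 160 [651.1  29.5] [648.1  22.6] [657.4  32.8]
170 181 [651.2  29.7] [648.3  22.4] [657.3  33.5]
190 216 [650.9  29.5] [648.1  22.1] [657.6  33.5]
210 156 [649.9  27.8] [647.8  22. ] [653.   32.7]
230 10 [649.4  24.8] [648.5  23.7] [650.   26.8]
4516 [[543.3 138.4 311.5]
 [565.5 146.3 323.9]
 [592.4 156.1 325.3]]
((574.3912353515625, 19.12859344482422), (336.93133544921875, 218.49876403808594), 5.640401363372803)
```

View pics/w2.png

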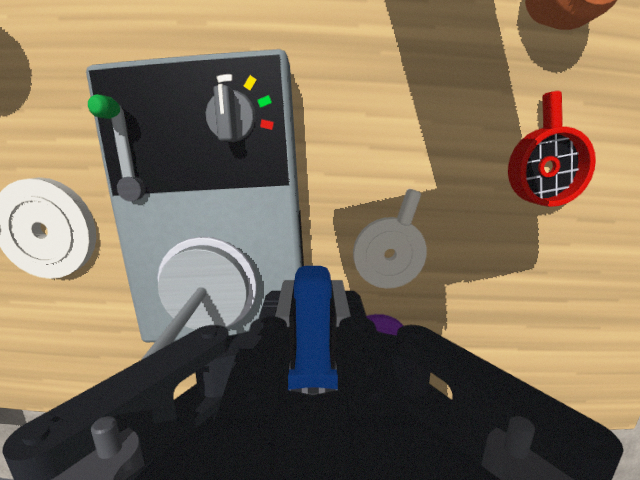

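The post is seen at left, with its base near (202,290). Its near-side points put the axis at about (654,27.5). The knob pointer is at off, and red and the lid are unmoved. Moving blue over the post.

```bash
python3 -c "
from h import *
plan(584,24.5,299,182.6,n=5)"
```

```text
at [562.4 148.4 299.4] rot [ 180.    -0.  -177.4] f [ 0.2 -0.5 -1.2] op 0.16 t 8.1 j [ 0.26  0.23  1.65  0.    1.26 -1.36] n 5
{"tx":-0.32,"ty":-2.50,"tz":0.01,"rx":0.0,"ry":-0.0,"rz":0.0,"gripper":1},{"tx":-0.32,"ty":-2.50,"tz":0.01,"rx":0.0,"ry":-0.0,"rz":0.0,"gripper":1},{"tx":-0.32,"ty":-2.50,"tz":0.01,"rx":0.0,"ry":-0.0,"rz":0.0,"gripper":1},{"tx":-0.32,"ty":-2.50,"tz":0.01,"rx":0.0,"ry":-0.0,"rz":0.0,"gripper":1},{"tx":-0.32,"ty":-2.50,"tz":0.01,"rx":0.0,"ry":-0.0,"rz":0.0,"gripper":1},
```

>>> move_arm(
  increments=[
    {"tx": -0.3, "ty": -2.5, "tz": 0, "rx": 0, "ry": 0, "rz": 0, "gripper": -1},
    {"tx": -0.3, "ty": -2.5, "tz": 0, "rx": 0, "ry": 0, "rz": 0, "gripper": -1},
    {"tx": -0.3, "ty": -2.5, "tz": 0, "rx": 0, "ry": 0, "rz": 0, "gripper": -1},
    {"tx": -0.3, "ty": -2.5, "tz": 0, "rx": 0, "ry": 0, "rz": 0, "gripper": -1},
    {"tx": -0.4, "ty": -2.5, "tz": 0, "rx": 0, "ry": 0, "rz": 0, "gripper": -1},
    {"tx": 0, "ty": 0, "tz": 0, "rx": 0, "ry": 0, "rz": 0, "gripper": -1},
    {"tx": 0, "ty": 0, "tz": 0, "rx": 0, "ry": 0, "rz": 0, "gripper": -1},
    {"tx": 0, "ty": 0, "tz": 0, "rx": 0, "ry": 0, "rz": 0, "gripper": -1},
  ],
)

```text
clock: 8.9
eef_pos: [584.7, 25.0, 299.4]
tcp_rot: [3.141, -0.0, -3.095]
contact_force: [-0.2, -0.4, -1.8]
opening: 0.162
```

Run:
```python
from h import *
plan(584,24.5,299,182.6,n=1)
p,d=r.grab_frame('side');t,_=r.grab_frame('top')
a=cv2.resize(p[150:330,190:390],(600,540),interpolation=cv2.INTER_CUBIC);b=cv2.resize(t[150:260,250:340],(200,244));b=np.vstack([b,np.zeros((296,200,3),np.uint8)])
save('s2',np.hstack([a,b]))
```

```text
at [584.7  25.  299.4] rot [ 180.    -0.  -177.3] f [-0.2 -0.4 -1.8] op 0.16 t 8.9 j [ 0.04  0.23  1.64  0.    1.27 -1.58] n 1
{"tx":0.07,"ty":-0.04,"tz":0.04,"rx":0.0,"ry":-0.0,"rz":0.1,"gripper":1},
```

View pics/s2.png

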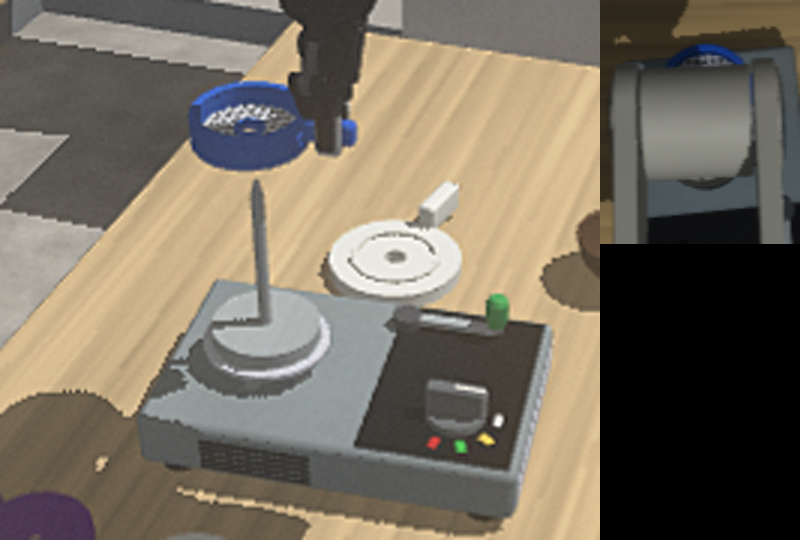

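Blue hangs level, over the post tip in the side view. Lowering in small steps and watching the force.

>>> move_arm(
  increments=[
    {"tx": 0.05, "ty": -0.05, "tz": 2, "rx": 0, "ry": 0, "rz": 0, "gripper": -1},
    {"tx": 0, "ty": 0, "tz": 1.5, "rx": 0, "ry": 0, "rz": 0, "gripper": -1},
    {"tx": 0, "ty": 0, "tz": 0.5, "rx": 0, "ry": 0, "rz": 0, "gripper": -1},
    {"tx": 0, "ty": 0, "tz": 0.5, "rx": 0, "ry": 0, "rz": 0, "gripper": -1},
    {"tx": 0, "ty": 0, "tz": 0.5, "rx": 0, "ry": 0, "rz": 0, "gripper": -1},
    {"tx": 0, "ty": 0, "tz": 0.5, "rx": 0, "ry": 0, "rz": 0, "gripper": -1},
    {"tx": 0, "ty": 0, "tz": 0.5, "rx": 0, "ry": 0, "rz": 0, "gripper": -1},
    {"tx": 0, "ty": 0, "tz": 0, "rx": 0, "ry": 0, "rz": 0, "gripper": -1},
  ],
)

```text
clock: 9.8
eef_pos: [584.3, 23.4, 238.6]
tcp_rot: [3.142, -0.001, -3.096]
contact_force: [-0.5, -0.1, -1.9]
opening: 0.156
```

>>> move_arm(
  increments=[
    {"tx": 0, "ty": 0.05, "tz": 0.5, "rx": 0, "ry": 0, "rz": 0, "gripper": -1},
    {"tx": 0, "ty": 0, "tz": 0.5, "rx": 0, "ry": 0, "rz": 0, "gripper": -1},
    {"tx": 0, "ty": 0, "tz": 0.5, "rx": 0, "ry": 0, "rz": 0, "gripper": -1},
    {"tx": 0, "ty": 0, "tz": 0.5, "rx": 0, "ry": 0, "rz": 0, "gripper": -1},
    {"tx": 0, "ty": 0, "tz": 0, "rx": 0, "ry": 0, "rz": 0, "gripper": -1},
  ],
)

```text
clock: 10.3
eef_pos: [584.1, 23.9, 218.3]
tcp_rot: [3.142, -0.001, -3.096]
contact_force: [0.6, 0.2, -1.5]
opening: 0.158
```

>>> move_arm(
  increments=[
    {"tx": 0, "ty": 0, "tz": 1.5, "rx": 0, "ry": 0, "rz": 0, "gripper": -1},
    {"tx": 0, "ty": 0, "tz": 1.5, "rx": 0, "ry": 0, "rz": 0, "gripper": -1},
    {"tx": 0, "ty": 0, "tz": 1.5, "rx": 0, "ry": 0, "rz": 0, "gripper": -1},
    {"tx": 0, "ty": 0, "tz": 1.5, "rx": 0, "ry": 0, "rz": 0, "gripper": -1},
    {"tx": 0, "ty": 0, "tz": 1.5, "rx": 0, "ry": 0, "rz": 0, "gripper": -1},
    {"tx": 0, "ty": 0, "tz": 1.5, "rx": 0, "ry": 0, "rz": 0, "gripper": -1},
    {"tx": 0, "ty": 0, "tz": 1, "rx": 0, "ry": 0, "rz": 0, "gripper": -1},
    {"tx": 0, "ty": 0, "tz": 0.3, "rx": 0, "ry": 0, "rz": 0, "gripper": -1},
    {"tx": 0, "ty": 0, "tz": 0, "rx": 0, "ry": 0, "rz": 0, "gripper": -1},
  ],
)

```text
clock: 11.2
eef_pos: [584.5, 24.0, 115.8]
tcp_rot: [3.142, -0.001, -3.096]
contact_force: [-0.2, 0.3, -1.5]
opening: 0.16
```

>>> move_arm(
  increments=[
    {"tx": 0, "ty": 0, "tz": 0.2, "rx": 0, "ry": 0, "rz": 0, "gripper": -1},
    {"tx": 0, "ty": 0, "tz": 0.2, "rx": 0, "ry": 0, "rz": 0, "gripper": -1},
    {"tx": 0, "ty": 0, "tz": 0.2, "rx": 0, "ry": 0, "rz": 0, "gripper": -1},
    {"tx": 0, "ty": 0, "tz": 0, "rx": 0, "ry": 0, "rz": 0, "gripper": -1},
    {"tx": 0, "ty": 0, "tz": 0, "rx": 0, "ry": 0, "rz": 0, "gripper": -1},
  ],
)

```text
clock: 11.7
eef_pos: [584.7, 23.9, 110.4]
tcp_rot: [-3.142, 0.0, -3.096]
contact_force: [0.6, 0.6, -1.2]
opening: 0.161
```

>>> move_arm(
  increments=[
    {"tx": 0, "ty": 0, "tz": 0.1, "rx": 0, "ry": 0, "rz": 0, "gripper": -1},
    {"tx": 0, "ty": 0, "tz": 0, "rx": 0, "ry": 0, "rz": 0, "gripper": -1},
    {"tx": 0, "ty": 0, "tz": 0, "rx": 0, "ry": 0, "rz": 0, "gripper": -1},
  ],
)

```text
clock: 12.0
eef_pos: [584.8, 24.0, 109.6]
tcp_rot: [-3.142, 0.0, -3.096]
contact_force: [-1.7, 0.5, 1.4]
opening: 0.163
```

>>> move_arm(
  increments=[
    {"tx": 0, "ty": 0, "tz": 0.05, "rx": 0, "ry": 0, "rz": 0, "gripper": -1},
    {"tx": 0, "ty": 0, "tz": 0, "rx": 0, "ry": 0, "rz": 0, "gripper": 0.2},
    {"tx": 0, "ty": 0, "tz": 0, "rx": 0, "ry": 0, "rz": 0, "gripper": 0.2},
    {"tx": 0, "ty": 0, "tz": 0, "rx": 0, "ry": 0, "rz": 0, "gripper": 0.2},
    {"tx": 0, "ty": 0, "tz": 0, "rx": 0, "ry": 0, "rz": 0, "gripper": 0.2},
    {"tx": 0, "ty": 0, "tz": 0, "rx": 0, "ry": 0, "rz": 0, "gripper": 0.2},
  ],
)

```text
clock: 12.6
eef_pos: [584.6, 24.0, 108.7]
tcp_rot: [3.142, -0.0, -3.096]
contact_force: [1.4, 0.7, 0.1]
opening: 0.599
```

>>> move_arm(
  increments=[
    {"tx": 0, "ty": 0, "tz": -1, "rx": 0, "ry": 0, "rz": 0, "gripper": 0.2},
    {"tx": 0, "ty": 0, "tz": -3, "rx": 0, "ry": 0, "rz": 0, "gripper": 0.2},
    {"tx": 0, "ty": 0, "tz": -4, "rx": 0, "ry": 0, "rz": 0, "gripper": 1},
    {"tx": 0, "ty": 0, "tz": -4, "rx": 0, "ry": 0, "rz": 0, "gripper": 1},
    {"tx": 0, "ty": 0, "tz": -4, "rx": 0, "ry": 0, "rz": 0, "gripper": 1},
    {"tx": 0, "ty": 0, "tz": -3, "rx": 0, "ry": 0, "rz": 0, "gripper": 1},
    {"tx": 0, "ty": 0, "tz": 0, "rx": 0, "ry": 0, "rz": 0, "gripper": 1},
    {"tx": 0, "ty": 0, "tz": 0, "rx": 0, "ry": 0, "rz": 0, "gripper": 1},
  ],
)

```text
clock: 13.4
eef_pos: [584.8, 23.9, 299.8]
tcp_rot: [3.142, 0.002, -3.096]
contact_force: [-0.2, -0.0, 0.2]
opening: 0.997
```

Run:
```python
from h import *
sieve('w3','blue',(654,27),105)
plan(473,392,270,190,n=12)
```

```text
w3 centre [655.   26.2] rad 0 handle deg -176.9 reach 73.0 wid [-7.3  7. ] 2331 554 z 134.7 134.6 grip [585.1  22.5]
at [584.1  23.9 298.5] rot [-180.    -0.  -177.4] f [ 0.4 -1.  -1.1] op 1.0 t 13.4 j [ 0.04  0.23  1.65 -0.    1.26 -1.58] n 12
{"tx":0.79,"ty":3.11,"tz":0.24,"rx":0.0,"ry":-0.0,"rz":-0.6,"gripper":1},{"tx":0.75,"ty":3.11,"tz":0.24,"rx":0.0,"ry":-0.0,"rz":-0.6,"gripper":1},{"tx":0.72,"ty":3.12,"tz":0.24,"rx":0.0,"ry":-0.0,"rz":-0.6,"gripper":1},{"tx":0.68,"ty":3.13,"tz":0.24,"rx":0.0,"ry":-0.0,"rz":-0.6,"gripper":1},{"tx":0.65,"ty":3.14,"tz":0.24,"rx":0.0,"ry":-0.0,"rz":-0.6,"gripper":1},{"tx":0.62,"ty":3.14,"tz":0.24,"rx":0.0,"ry":-0.0,"rz":-0.6,"gripper":1},{"tx":0.58,"ty":3.15,"tz":0.24,"rx":0.0,"ry":-0.0,"rz":-0.6,"gripper":1},{"tx":0.55,"ty":3.16,"tz":0.24,"rx":0.0,"ry":-0.0,"rz":-0.6,"gripper":1},{"tx":0.52,"ty":3.16,"tz":0.24,"rx":0.0,"ry":-0.0,"rz":-0.6,"gripper":1},{"tx":0.48,"ty":3.17,"tz":0.24,"rx":0.0,"ry":-0.0,"rz":-0.6,"gripper":1},{"tx":0.45,"ty":3.17,"tz":0.24,"rx":0.0,"ry":-0.0,"rz":-0.6,"gripper":1},{"tx":0.41,"ty":3.18,"tz":0.24,"rx":0.0,"ry":-0.0,"rz":-0.6,"gripper":1},
```

Blue is home: its rim is at z 134.7 and it is centred. On to red.

>>> move_arm(
  increments=[
    {"tx": 0.8, "ty": 3.1, "tz": 0.2, "rx": 0, "ry": 0, "rz": -1, "gripper": 1},
    {"tx": 0.7, "ty": 3.1, "tz": 0.2, "rx": 0, "ry": 0, "rz": -1, "gripper": 1},
    {"tx": 0.7, "ty": 3.1, "tz": 0.2, "rx": 0, "ry": 0, "rz": -1, "gripper": 1},
    {"tx": 0.7, "ty": 3.1, "tz": 0.2, "rx": 0, "ry": 0, "rz": -1, "gripper": 1},
    {"tx": 0.6, "ty": 3.1, "tz": 0.2, "rx": 0, "ry": 0, "rz": -1, "gripper": 1},
    {"tx": 0.6, "ty": 3.1, "tz": 0.2, "rx": 0, "ry": 0, "rz": -1, "gripper": 1},
    {"tx": 0.6, "ty": 3.2, "tz": 0.2, "rx": 0, "ry": 0, "rz": -1, "gripper": 1},
    {"tx": 0.5, "ty": 3.2, "tz": 0.2, "rx": 0, "ry": 0, "rz": -1, "gripper": 1},
    {"tx": 0.5, "ty": 3.2, "tz": 0.2, "rx": 0, "ry": 0, "rz": -1, "gripper": 1},
    {"tx": 0.5, "ty": 3.2, "tz": 0.2, "rx": 0, "ry": 0, "rz": -1, "gripper": 1},
    {"tx": 0, "ty": 2.7, "tz": 0, "rx": 0, "ry": 0, "rz": 0, "gripper": 1},
    {"tx": 0, "ty": 2, "tz": 0, "rx": 0, "ry": 0, "rz": 0, "gripper": 1},
  ],
)

```text
clock: 14.65
eef_pos: [472.3, 374.8, 276.9]
tcp_rot: [-3.14, -0.003, -2.92]
contact_force: [0.8, 0.2, -0.2]
opening: 1.002
```

>>> move_arm(
  increments=[
    {"tx": 0, "ty": 0, "tz": 0, "rx": 0, "ry": 0, "rz": 0, "gripper": 1},
    {"tx": 0, "ty": 0, "tz": 0, "rx": 0, "ry": 0, "rz": 0, "gripper": 1},
  ],
)

```text
clock: 14.85
eef_pos: [473.1, 373.3, 277.3]
tcp_rot: [-3.14, -0.002, -2.92]
contact_force: [1.4, -0.1, 0.4]
opening: 1.0
```

Run:
```python
from h import *
c,a=sieve('w4','red',(541,412))
g=c+70*np.array([np.cos(np.radians(a)),np.sin(np.radians(a))])
plan(*g,4.5,a,n=6)
```

```text
w4 centre [532.5 419.6] rad 0 handle deg 142.1 reach 69.5 wid [-53.9  46.3] 289 1042 z 29.6 29.6 grip [477.3 462.5]
at [473.4 372.9 277.6] rot [-1.799e+02 -1.000e-01 -1.674e+02] f [ 0.8  0.  -0.1] op 1.0 t 14.9 j [ 0.66  0.28  1.63 -0.    1.23 -1.13] n 6
{"tx":-0.40,"ty":1.45,"tz":4.55,"rx":-0.0,"ry":-0.0,"rz":8.4,"gripper":1},{"tx":-0.18,"ty":1.49,"tz":4.55,"rx":-0.0,"ry":-0.0,"rz":8.4,"gripper":1},{"tx":0.04,"ty":1.50,"tz":4.55,"rx":-0.0,"ry":-0.0,"rz":8.4,"gripper":1},{"tx":0.26,"ty":1.48,"tz":4.55,"rx":-0.0,"ry":-0.0,"rz":8.4,"gripper":1},{"tx":0.47,"ty":1.42,"tz":4.55,"rx":-0.0,"ry":-0.0,"rz":8.4,"gripper":1},{"tx":0.68,"ty":1.33,"tz":4.55,"rx":-0.0,"ry":-0.0,"rz":8.4,"gripper":1},
```

The red fit is implausible, so I'll look at the picture.

View pics/w4.png

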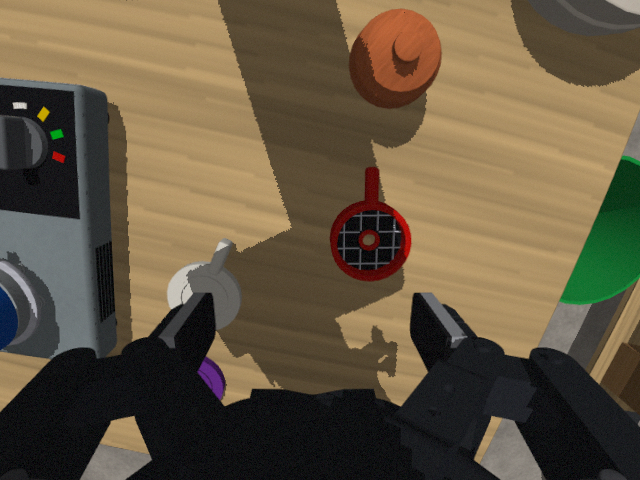

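```bash
python3 - <<'E'
import re
s=open('h.py').read()
s=s.replace("m=((H<6)|(H>172))&(S>150)&(V>40)","m=((H<5)|(H>173))&(S>190)&(V>25)")
open('h.py','w').write(s)
E
python3 - <<'E'
from h import *
st=r.sense();n=at_z('wrist',240,370,30,st);print(n)
c,a=sieve('w5','red',n[:2])
g=c+70*np.array([np.cos(np.radians(a)),np.sin(np.radians(a))])
plan(*g,4.5,a,n=7)
E
```

```text
[499.03235248 449.02727923  30.        ]
w5 centre [501.2 450.7] rad 0 handle deg -166.1 reach 73.2 wid [-6.7  6. ] 1562 347 z 29.7 29.7 grip [433.3 433.9]
at [473.7 372.7 278. ] rot [-1.799e+02 -1.000e-01 -1.674e+02] f [-0.6  0.9 -0.2] op 0.99 t 14.9 j [ 0.66  0.28  1.63 -0.    1.23 -1.13] n 7
{"tx":0.37,"ty":0.98,"tz":3.91,"rx":-0.0,"ry":-0.0,"rz":-0.2,"gripper":1},{"tx":0.36,"ty":0.98,"tz":3.91,"rx":-0.0,"ry":-0.0,"rz":-0.2,"gripper":1},{"tx":0.36,"ty":0.98,"tz":3.91,"rx":-0.0,"ry":-0.0,"rz":-0.2,"gripper":1},{"tx":0.36,"ty":0.98,"tz":3.91,"rx":-0.0,"ry":-0.0,"rz":-0.2,"gripper":1},{"tx":0.36,"ty":0.98,"tz":3.91,"rx":-0.0,"ry":-0.0,"rz":-0.2,"gripper":1},{"tx":0.35,"ty":0.99,"tz":3.91,"rx":-0.0,"ry":-0.0,"rz":-0.2,"gripper":1},{"tx":0.35,"ty":0.99,"tz":3.91,"rx":-0.0,"ry":-0.0,"rz":-0.2,"gripper":1},
```

Red has been knocked to (501,451). Before descending, I'll check the clearance between the gripper body and the jar.

Run:
```python
from h import *
st=r.sense();p,d=r.grab_frame('wrist')
m=np.zeros((480,640),bool);m[5:115,340:450]=1
P=cloud('wrist',d,m,st)
for a,b in((20,50),(50,80),(80,92),(92,110)):
    s=P[(P[:,2]>a)&(P[:,2]<b)];print(a,len(s),s[:,:2].min(0).round(),s[:,:2].max(0).round())
```

```text
20 338 [287. 373.] [349. 454.]
50 2034 [261. 375.] [348. 461.]
80 3973 [268. 384.] [339. 454.]
92 773 [292. 406.] [317. 431.]
```

Jar's edge is at x≈350 and the gripper body's at about 390, so there's clearance.

>>> move_arm(
  increments=[
    {"tx": 0.6, "ty": 1.7, "tz": 3, "rx": 0, "ry": 0, "rz": -0.3, "gripper": 0.5},
    {"tx": 0.6, "ty": 1.7, "tz": 4.5, "rx": 0, "ry": 0, "rz": -0.3, "gripper": 0.5},
    {"tx": 0.7, "ty": 1.7, "tz": 4.5, "rx": 0, "ry": 0, "rz": -0.3, "gripper": 0.5},
    {"tx": 0.7, "ty": 1.8, "tz": 4.5, "rx": 0, "ry": 0, "rz": -0.4, "gripper": 0.5},
    {"tx": 0, "ty": 0, "tz": 4, "rx": 0, "ry": 0, "rz": 0, "gripper": 0.5},
    {"tx": 0, "ty": 0, "tz": 3, "rx": 0, "ry": 0, "rz": 0, "gripper": 0.5},
    {"tx": 0, "ty": 0, "tz": 0, "rx": 0, "ry": 0, "rz": 0, "gripper": 0.5},
    {"tx": 0, "ty": 0, "tz": 0, "rx": 0, "ry": 0, "rz": 0, "gripper": 0.5},
    {"tx": 0, "ty": 0, "tz": 0, "rx": 0, "ry": 0, "rz": 0, "gripper": 0.5},
  ],
)

```text
clock: 15.9
eef_pos: [434.2, 435.7, 45.8]
tcp_rot: [3.14, 0.003, -2.899]
contact_force: [0.2, -0.8, -0.5]
opening: 0.749
```

Run:
```python
from h import *
plan(433.3,433.9,4.5,-166.1,n=1)
```

```text
at [434.2 435.7  45.8] rot [ 1.799e+02  1.000e-01 -1.661e+02] f [ 0.2 -0.8 -0.5] op 0.75 t 15.9 j [ 0.78  0.56  1.79 -0.    0.79 -1.03] n 1
{"tx":0.14,"ty":-0.16,"tz":4.13,"rx":0.1,"ry":0.1,"rz":-0.0,"gripper":1},
```

>>> move_arm(
  increments=[
    {"tx": 0.1, "ty": -0.15, "tz": 2.5, "rx": 0, "ry": 0, "rz": 0, "gripper": 0.5},
    {"tx": 0, "ty": 0, "tz": 1.6, "rx": 0, "ry": 0, "rz": 0, "gripper": 0.5},
    {"tx": 0, "ty": 0, "tz": 0, "rx": 0, "ry": 0, "rz": 0, "gripper": 0.5},
    {"tx": 0, "ty": 0, "tz": 0, "rx": 0, "ry": 0, "rz": 0, "gripper": 0.5},
    {"tx": 0, "ty": 0, "tz": 0, "rx": 0, "ry": 0, "rz": 0, "gripper": -1},
    {"tx": 0, "ty": 0, "tz": 0, "rx": 0, "ry": 0, "rz": 0, "gripper": -1},
    {"tx": 0, "ty": 0, "tz": 0, "rx": 0, "ry": 0, "rz": 0, "gripper": -1},
    {"tx": 0, "ty": 0, "tz": 0, "rx": 0, "ry": 0, "rz": 0, "gripper": -1},
    {"tx": 0, "ty": 0, "tz": 0, "rx": 0, "ry": 0, "rz": 0, "gripper": -1},
    {"tx": 0, "ty": 0, "tz": 0, "rx": 0, "ry": 0, "rz": 0, "gripper": -1},
    {"tx": 0, "ty": 0, "tz": 0, "rx": 0, "ry": 0, "rz": 0, "gripper": -1},
  ],
)

```text
clock: 17.0
eef_pos: [432.6, 433.8, 3.5]
tcp_rot: [3.141, 0.001, -2.899]
contact_force: [0.7, -1.4, 5.4]
opening: 0.161
```

>>> move_arm(
  increments=[
    {"tx": 0, "ty": 0, "tz": -1, "rx": 0, "ry": 0, "rz": 0, "gripper": -1},
    {"tx": 0, "ty": 0, "tz": -2, "rx": 0, "ry": 0, "rz": 0, "gripper": -1},
    {"tx": 0, "ty": 0, "tz": -3.5, "rx": 0, "ry": 0, "rz": 0, "gripper": -1},
    {"tx": 0, "ty": 0, "tz": -3.5, "rx": 0, "ry": 0, "rz": 0, "gripper": -1},
    {"tx": 0, "ty": 0, "tz": -3.5, "rx": 0, "ry": 0, "rz": 0, "gripper": -1},
    {"tx": 0, "ty": 0, "tz": -3.5, "rx": 0, "ry": 0, "rz": 0, "gripper": -1},
    {"tx": 0, "ty": 0, "tz": -3.5, "rx": 0, "ry": 0, "rz": 0, "gripper": -1},
    {"tx": 0, "ty": 0, "tz": -3.5, "rx": 0, "ry": 0, "rz": 0, "gripper": -1},
    {"tx": 0, "ty": 0, "tz": -3.5, "rx": 0, "ry": 0, "rz": 0, "gripper": -1},
    {"tx": 0, "ty": 0, "tz": -2, "rx": 0, "ry": 0, "rz": 0, "gripper": -1},
    {"tx": 0, "ty": 0, "tz": 0, "rx": 0, "ry": 0, "rz": 0, "gripper": -1},
  ],
)

```text
clock: 18.1
eef_pos: [433.1, 434.3, 301.5]
tcp_rot: [3.139, 0.005, -2.899]
contact_force: [0.3, 0.4, -2.0]
opening: 0.16
```

Run:
```python
from h import *
plan(584.3,24.2,300,182.6,n=12)
```

```text
at [433.1 434.3 301.5] rot [ 179.8    0.3 -166.1] f [ 0.3  0.4 -2. ] op 0.16 t 18.1 j [ 0.78  0.27  1.58  0.    1.28 -1.03] n 12
{"tx":-0.40,"ty":-3.62,"tz":0.00,"rx":0.0,"ry":0.0,"rz":0.9,"gripper":1},{"tx":-0.46,"ty":-3.61,"tz":0.00,"rx":0.0,"ry":0.0,"rz":0.9,"gripper":1},{"tx":-0.52,"ty":-3.60,"tz":0.01,"rx":0.0,"ry":0.0,"rz":0.9,"gripper":1},{"tx":-0.58,"ty":-3.60,"tz":0.01,"rx":0.0,"ry":0.0,"rz":0.9,"gripper":1},{"tx":-0.64,"ty":-3.59,"tz":0.01,"rx":0.0,"ry":0.0,"rz":0.9,"gripper":1},{"tx":-0.70,"ty":-3.57,"tz":0.01,"rx":0.0,"ry":0.0,"rz":0.9,"gripper":1},{"tx":-0.76,"ty":-3.56,"tz":0.01,"rx":0.0,"ry":0.0,"rz":0.9,"gripper":1},{"tx":-0.81,"ty":-3.55,"tz":0.01,"rx":0.0,"ry":0.0,"rz":0.9,"gripper":1},{"tx":-0.87,"ty":-3.54,"tz":0.01,"rx":0.0,"ry":0.0,"rz":0.9,"gripper":1},{"tx":-0.93,"ty":-3.52,"tz":0.01,"rx":0.0,"ry":0.0,"rz":0.9,"gripper":1},{"tx":-0.99,"ty":-3.51,"tz":0.01,"rx":0.0,"ry":0.0,"rz":0.9,"gripper":1},{"tx":-1.05,"ty":-3.49,"tz":0.01,"rx":0.0,"ry":0.0,"rz":0.9,"gripper":1},
```

>>> move_arm(
  increments=[
    {"tx": -0.4, "ty": -3.6, "tz": 0, "rx": 0, "ry": 0, "rz": 0.9, "gripper": -1},
    {"tx": -0.5, "ty": -3.6, "tz": 0, "rx": 0, "ry": 0, "rz": 0.9, "gripper": -1},
    {"tx": -0.5, "ty": -3.6, "tz": 0, "rx": 0, "ry": 0, "rz": 0.9, "gripper": -1},
    {"tx": -0.6, "ty": -3.6, "tz": 0, "rx": 0, "ry": 0, "rz": 0.9, "gripper": -1},
    {"tx": -0.6, "ty": -3.6, "tz": 0, "rx": 0, "ry": 0, "rz": 0.9, "gripper": -1},
    {"tx": -0.7, "ty": -3.6, "tz": 0, "rx": 0, "ry": 0, "rz": 0.9, "gripper": -1},
    {"tx": -0.8, "ty": -3.6, "tz": 0, "rx": 0, "ry": 0, "rz": 0.9, "gripper": -1},
    {"tx": -0.8, "ty": -3.6, "tz": 0, "rx": 0, "ry": 0, "rz": 0.9, "gripper": -1},
    {"tx": -0.9, "ty": -3.5, "tz": 0, "rx": 0, "ry": 0, "rz": 0.9, "gripper": -1},
    {"tx": -0.9, "ty": -3.5, "tz": 0, "rx": 0, "ry": 0, "rz": 0.9, "gripper": -1},
    {"tx": -1.0, "ty": -3.5, "tz": 0, "rx": 0, "ry": 0, "rz": 0.9, "gripper": -1},
    {"tx": -1.0, "ty": -3.4, "tz": 0, "rx": 0, "ry": 0, "rz": 0.9, "gripper": -1},
  ],
)

```text
clock: 19.3
eef_pos: [584.4, 23.0, 296.0]
tcp_rot: [3.142, -0.003, -3.088]
contact_force: [-0.6, -0.1, -2.1]
opening: 0.161
```

>>> move_arm(
  increments=[
    {"tx": 0, "ty": 0, "tz": 0, "rx": 0, "ry": 0, "rz": 0, "gripper": -1},
    {"tx": 0, "ty": 0, "tz": 0, "rx": 0, "ry": 0, "rz": 0, "gripper": -1},
    {"tx": 0, "ty": 0, "tz": 0, "rx": 0, "ry": 0, "rz": 0, "gripper": -1},
  ],
)

```text
clock: 19.6
eef_pos: [584.2, 25.2, 296.8]
tcp_rot: [3.141, -0.002, -3.087]
contact_force: [0.5, 0.9, -1.9]
opening: 0.163
```

Run:
```python
from h import *
plan(583.6,24.2,300,182.6,n=1)
```

```text
at [584.2  25.2 296.8] rot [ 1.800e+02 -1.000e-01 -1.769e+02] f [ 0.5  0.9 -1.9] op 0.16 t 19.6 j [ 0.04  0.24  1.65  0.    1.26 -1.59] n 1
{"tx":0.07,"ty":-0.09,"tz":-0.32,"rx":0.0,"ry":-0.1,"rz":0.5,"gripper":1},
```

>>> move_arm(
  increments=[
    {"tx": 0.05, "ty": -0.1, "tz": 2, "rx": 0, "ry": 0, "rz": 0.5, "gripper": -1},
    {"tx": 0, "ty": 0, "tz": 1.5, "rx": 0, "ry": 0, "rz": 0, "gripper": -1},
    {"tx": 0, "ty": 0, "tz": 0.5, "rx": 0, "ry": 0, "rz": 0, "gripper": -1},
    {"tx": 0, "ty": 0, "tz": 0.5, "rx": 0, "ry": 0, "rz": 0, "gripper": -1},
    {"tx": 0, "ty": 0, "tz": 0.5, "rx": 0, "ry": 0, "rz": 0, "gripper": -1},
    {"tx": 0, "ty": 0, "tz": 0.5, "rx": 0, "ry": 0, "rz": 0, "gripper": -1},
    {"tx": 0, "ty": 0, "tz": 0.5, "rx": 0, "ry": 0, "rz": 0, "gripper": -1},
    {"tx": 0, "ty": 0, "tz": 0, "rx": 0, "ry": 0, "rz": 0, "gripper": -1},
  ],
)

```text
clock: 20.4
eef_pos: [584.3, 23.5, 237.1]
tcp_rot: [3.142, -0.001, -3.096]
contact_force: [-0.4, 0.4, -1.3]
opening: 0.16
```

>>> move_arm(
  increments=[
    {"tx": 0, "ty": 0, "tz": 0.5, "rx": 0, "ry": 0, "rz": 0, "gripper": -1},
    {"tx": 0, "ty": 0, "tz": 0.5, "rx": 0, "ry": 0, "rz": 0, "gripper": -1},
    {"tx": 0, "ty": 0, "tz": 0.5, "rx": 0, "ry": 0, "rz": 0, "gripper": -1},
    {"tx": 0, "ty": 0, "tz": 0.5, "rx": 0, "ry": 0, "rz": 0, "gripper": -1},
    {"tx": 0, "ty": 0, "tz": 0, "rx": 0, "ry": 0, "rz": 0, "gripper": -1},
  ],
)

```text
clock: 20.9
eef_pos: [584.3, 23.5, 216.8]
tcp_rot: [3.142, -0.001, -3.096]
contact_force: [-0.1, -0.7, -1.4]
opening: 0.156
```

>>> move_arm(
  increments=[
    {"tx": 0, "ty": 0, "tz": 1.5, "rx": 0, "ry": 0, "rz": 0, "gripper": -1},
    {"tx": 0, "ty": 0, "tz": 1.5, "rx": 0, "ry": 0, "rz": 0, "gripper": -1},
    {"tx": 0, "ty": 0, "tz": 1.5, "rx": 0, "ry": 0, "rz": 0, "gripper": -1},
    {"tx": 0, "ty": 0, "tz": 1.5, "rx": 0, "ry": 0, "rz": 0, "gripper": -1},
    {"tx": 0, "ty": 0, "tz": 0.8, "rx": 0, "ry": 0, "rz": 0, "gripper": -1},
    {"tx": 0, "ty": 0, "tz": 0.4, "rx": 0, "ry": 0, "rz": 0, "gripper": -1},
    {"tx": 0, "ty": 0, "tz": 0.2, "rx": 0, "ry": 0, "rz": 0, "gripper": -1},
    {"tx": 0, "ty": 0, "tz": 0.2, "rx": 0, "ry": 0, "rz": 0, "gripper": -1},
    {"tx": 0, "ty": 0, "tz": 0, "rx": 0, "ry": 0, "rz": 0, "gripper": -1},
    {"tx": 0, "ty": 0, "tz": 0, "rx": 0, "ry": 0, "rz": 0, "gripper": -1},
  ],
)

```text
clock: 21.9
eef_pos: [584.6, 23.5, 142.0]
tcp_rot: [-3.142, 0.0, -3.096]
contact_force: [-0.6, -0.2, -2.4]
opening: 0.162
```

>>> move_arm(
  increments=[
    {"tx": 0, "ty": 0, "tz": 0.15, "rx": 0, "ry": 0, "rz": 0, "gripper": -1},
    {"tx": 0, "ty": 0, "tz": 0.15, "rx": 0, "ry": 0, "rz": 0, "gripper": -1},
    {"tx": 0, "ty": 0, "tz": 0.05, "rx": 0, "ry": 0, "rz": 0, "gripper": -1},
    {"tx": 0, "ty": 0, "tz": 0, "rx": 0, "ry": 0, "rz": 0, "gripper": -1},
    {"tx": 0, "ty": 0, "tz": 0, "rx": 0, "ry": 0, "rz": 0, "gripper": -1},
  ],
)

```text
clock: 22.4
eef_pos: [584.6, 23.5, 138.6]
tcp_rot: [3.142, 0.0, -3.096]
contact_force: [-4.0, -0.6, 4.4]
opening: 0.16
```

>>> move_arm(
  increments=[
    {"tx": 0, "ty": 0, "tz": 0, "rx": 0, "ry": 0, "rz": 0, "gripper": 0.2},
    {"tx": 0, "ty": 0, "tz": 0, "rx": 0, "ry": 0, "rz": 0, "gripper": 0.2},
    {"tx": 0, "ty": 0, "tz": 0, "rx": 0, "ry": 0, "rz": 0, "gripper": 0.2},
    {"tx": 0, "ty": 0, "tz": 0, "rx": 0, "ry": 0, "rz": 0, "gripper": 0.2},
    {"tx": 0, "ty": 0, "tz": -1, "rx": 0, "ry": 0, "rz": 0, "gripper": 0.2},
    {"tx": 0, "ty": 0, "tz": -3, "rx": 0, "ry": 0, "rz": 0, "gripper": 0.2},
    {"tx": 0, "ty": 0, "tz": -4, "rx": 0, "ry": 0, "rz": 0, "gripper": 1},
    {"tx": 0, "ty": 0, "tz": -4, "rx": 0, "ry": 0, "rz": 0, "gripper": 1},
    {"tx": 0, "ty": 0, "tz": -4, "rx": 0, "ry": 0, "rz": 0, "gripper": 1},
    {"tx": 0, "ty": 0, "tz": 0, "rx": 0, "ry": 0, "rz": 0, "gripper": 1},
    {"tx": 0, "ty": 0, "tz": 0, "rx": 0, "ry": 0, "rz": 0, "gripper": 1},
  ],
)

```text
clock: 23.5
eef_pos: [585.1, 23.6, 299.9]
tcp_rot: [-3.142, 0.003, -3.096]
contact_force: [-0.1, 0.0, -1.5]
opening: 1.0
```

Run:
```python
from h import *
sieve('w6','red',(654,27),135)
R=np.load('pics/top.npz')
plan(565,240,290,200,n=10)
```

```text
w6 centre [655.3  26. ] rad 0 handle deg -176.9 reach 73.3 wid [-6.5  6.5] 2702 621 z 164.6 164.6 grip [585.4  22.3]
at [584.4  23.6 298.4] rot [ 180.     0.  -177.4] f [-0.  -0.5 -0.8] op 1.0 t 23.6 j [ 0.04  0.23  1.65  0.    1.26 -1.58] n 10
{"tx":0.09,"ty":2.17,"tz":0.08,"rx":-0.0,"ry":0.0,"rz":-1.7,"gripper":1},{"tx":0.03,"ty":2.17,"tz":0.08,"rx":-0.0,"ry":0.0,"rz":-1.7,"gripper":1},{"tx":-0.04,"ty":2.17,"tz":0.08,"rx":-0.0,"ry":0.0,"rz":-1.7,"gripper":1},{"tx":-0.10,"ty":2.17,"tz":0.08,"rx":-0.0,"ry":0.0,"rz":-1.7,"gripper":1},{"tx":-0.17,"ty":2.17,"tz":0.08,"rx":-0.0,"ry":0.0,"rz":-1.7,"gripper":1},{"tx":-0.23,"ty":2.16,"tz":0.08,"rx":-0.0,"ry":0.0,"rz":-1.7,"gripper":1},{"tx":-0.30,"ty":2.15,"tz":0.08,"rx":-0.0,"ry":0.0,"rz":-1.7,"gripper":1},{"tx":-0.37,"ty":2.14,"tz":0.08,"rx":-0.0,"ry":0.0,"rz":-1.7,"gripper":1},{"tx":-0.43,"ty":2.13,"tz":0.08,"rx":-0.0,"ry":0.0,"rz":-1.7,"gripper":1},{"tx":-0.49,"ty":2.12,"tz":0.08,"rx":-0.0,"ry":0.0,"rz":-1.7,"gripper":1},
```

Red is seated with its rim at 164.6. Next the lid.

>>> move_arm(
  increments=[
    {"tx": 0.1, "ty": 2.5, "tz": 0, "rx": 0, "ry": 0, "rz": 1.7, "gripper": 1},
    {"tx": 0.2, "ty": 2.5, "tz": 0, "rx": 0, "ry": 0, "rz": 1.7, "gripper": 1},
    {"tx": 0.3, "ty": 2.5, "tz": 0, "rx": 0, "ry": 0, "rz": 1.7, "gripper": 1},
    {"tx": 0.4, "ty": 2.5, "tz": 0, "rx": 0, "ry": 0, "rz": 1.7, "gripper": 1},
    {"tx": 0.4, "ty": 2.5, "tz": 0, "rx": 0, "ry": 0, "rz": 1.7, "gripper": 1},
    {"tx": 0.5, "ty": 2.5, "tz": 0, "rx": 0, "ry": 0, "rz": 1.7, "gripper": 1},
    {"tx": 0.6, "ty": 2.5, "tz": 0, "rx": 0, "ry": 0, "rz": 1.7, "gripper": 1},
    {"tx": 0.7, "ty": 2.4, "tz": 0, "rx": 0, "ry": 0, "rz": 1.7, "gripper": 1},
    {"tx": 0.7, "ty": 2.4, "tz": 0, "rx": 0, "ry": 0, "rz": 1.7, "gripper": 1},
    {"tx": 0.8, "ty": 2.4, "tz": 0, "rx": 0, "ry": 0, "rz": 1.7, "gripper": 1},
    {"tx": 0, "ty": 0, "tz": 0, "rx": 0, "ry": 0, "rz": 0, "gripper": 1},
    {"tx": 0, "ty": 0, "tz": 0, "rx": 0, "ry": 0, "rz": 0, "gripper": 1},
  ],
)

```text
clock: 24.75
eef_pos: [558.6, 274.5, 296.7]
tcp_rot: [-3.139, -0.002, 2.892]
contact_force: [0.1, 0.7, -0.2]
opening: 1.0
```

Run:
```python
from h import *
c,a=sieve('w7','lid',(625,256))
g=c+70*np.array([np.cos(np.radians(a)),np.sin(np.radians(a))])
plan(*g,4.5,a,n=7)
```

```text
w7 centre [631.  252.3] rad 49.1 handle deg 165.7 reach 82.5 wid [-7.6  6.1] 393 171 z 12.0 29.5 grip [563.1 269.5]
at [558.9 274.  297. ] rot [-1.799e+02 -1.000e-01  1.657e+02] f [-0.6  0.  -0.9] op 1.0 t 24.8 j [ 0.45  0.3   1.56 -0.    1.28 -0.87] n 7
{"tx":-0.08,"ty":-0.04,"tz":4.18,"rx":-0.0,"ry":-0.0,"rz":-0.0,"gripper":1},{"tx":-0.08,"ty":-0.04,"tz":4.18,"rx":-0.0,"ry":-0.0,"rz":-0.0,"gripper":1},{"tx":-0.08,"ty":-0.04,"tz":4.18,"rx":-0.0,"ry":-0.0,"rz":-0.0,"gripper":1},{"tx":-0.08,"ty":-0.04,"tz":4.18,"rx":-0.0,"ry":-0.0,"rz":-0.0,"gripper":1},{"tx":-0.08,"ty":-0.04,"tz":4.18,"rx":-0.0,"ry":-0.0,"rz":-0.0,"gripper":1},{"tx":-0.08,"ty":-0.04,"tz":4.18,"rx":-0.0,"ry":-0.0,"rz":-0.0,"gripper":1},{"tx":-0.07,"ty":-0.05,"tz":4.18,"rx":-0.0,"ry":-0.0,"rz":-0.0,"gripper":1},
```

View pics/w7.png

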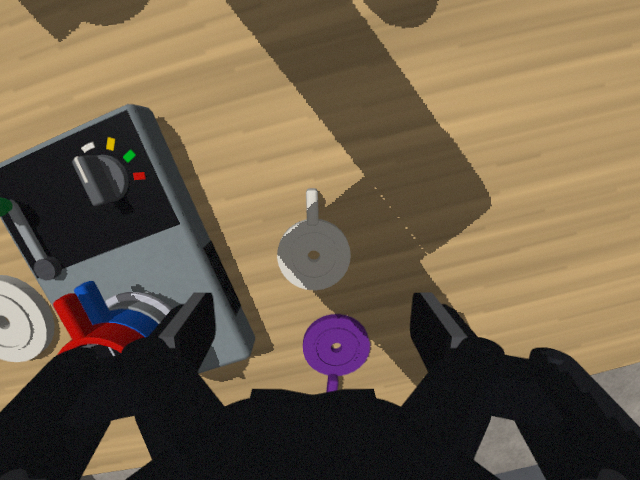

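The lid at (315,255) is half in shadow, so the colour mask cut it. I'll refit using height only.

```bash
sed -i "s/    else: m=(S<50)&(V>110)/    else: m=(S<60)|(V<0)/" h.py
python3 - <<'E'
from h import *
st,p,d=look('w8');o=np.ones((480,640),bool);P=cloud('wrist',d,o,st)
h0=at_z('wrist',255,314,12,st);print('hole',h0)
T=P[(np.hypot(P[:,0]-h0[0],P[:,1]-h0[1])<62)&(P[:,2]>8)&(P[:,2]<18)][:,:2]
(c,rad)=cv2.minEnclosingCircle(T.astype(np.float32));c=np.array(c);print(c,rad,T.mean(0))
# robust: mean of disc
H=P[(P[:,2]>24)&(P[:,2]<34)&(np.hypot(P[:,0]-c[0],P[:,1]-c[1])<105)][:,:2]
v=H.mean(0)-c;a=np.degrees(np.arctan2(v[1],v[0]));q=(H-c)@(v/np.linalg.norm(v));print(len(H),a,np.percentile(q,[1,99]))
vv=np.linalg.svd(H-H.mean(0))[2][0];print('axis',np.degrees(np.arctan2(vv[1],vv[0])),H.mean(0))
g=c+70*v/np.linalg.norm(v);print(g)
plan(*g,4.5,a,n=1)
E
```

```text
hole [630.97388882 256.00627247  12.        ]
[632.01953125 255.20558167] 50.367008209228516 [631.05563991 255.64964497]
423 167.19541400662717 [48.03037604 92.17363074]
axis -12.340914403780603 [563.6526382  270.74391337]
[563.76031797 270.71944006]
at [559.1 273.7 297.4] rot [-1.799e+02 -1.000e-01  1.656e+02] f [-0.2 -0.5 -0.1] op 1.0 t 24.9 j [ 0.45  0.3   1.56 -0.    1.28 -0.87] n 1
{"tx":-0.56,"ty":-0.14,"tz":29.29,"rx":-0.1,"ry":-0.1,"rz":-1.6,"gripper":1},
```

>>> move_arm(
  increments=[
    {"tx": -0.45, "ty": -0.15, "tz": 3, "rx": 0, "ry": 0, "rz": -1.7, "gripper": 0.5},
    {"tx": 0, "ty": 0, "tz": 4.5, "rx": 0, "ry": 0, "rz": 0, "gripper": 0.5},
    {"tx": 0, "ty": 0, "tz": 4.5, "rx": 0, "ry": 0, "rz": 0, "gripper": 0.5},
    {"tx": 0, "ty": 0, "tz": 4.5, "rx": 0, "ry": 0, "rz": 0, "gripper": 0.5},
    {"tx": 0, "ty": 0, "tz": 4.5, "rx": 0, "ry": 0, "rz": 0, "gripper": 0.5},
    {"tx": 0, "ty": 0, "tz": 4, "rx": 0, "ry": 0, "rz": 0, "gripper": 0.5},
    {"tx": 0, "ty": 0, "tz": 0, "rx": 0, "ry": 0, "rz": 0, "gripper": 0.5},
    {"tx": 0, "ty": 0, "tz": 0, "rx": 0, "ry": 0, "rz": 0, "gripper": 0.5},
    {"tx": 0, "ty": 0, "tz": 0, "rx": 0, "ry": 0, "rz": 0, "gripper": 0.5},
  ],
)

```text
clock: 25.75
eef_pos: [565.1, 272.4, 50.7]
tcp_rot: [3.14, 0.003, 2.92]
contact_force: [0.3, 0.8, 1.1]
opening: 0.753
```

Run:
```python
from h import *
plan(563,270.9,4.5,167.4,n=1)
```

```text
at [565.1 272.4  50.7] rot [179.9   0.2 167.3] f [0.3 0.8 1.1] op 0.75 t 25.8 j [ 0.45  0.57  1.76 -0.    0.82 -0.9 ] n 1
{"tx":0.18,"ty":-0.20,"tz":4.62,"rx":0.1,"ry":0.2,"rz":-0.1,"gripper":1},
```

>>> move_arm(
  increments=[
    {"tx": 0.2, "ty": -0.2, "tz": 3, "rx": 0, "ry": 0, "rz": 0, "gripper": 0.5},
    {"tx": 0, "ty": 0, "tz": 1.6, "rx": 0, "ry": 0, "rz": 0, "gripper": 0.5},
    {"tx": 0, "ty": 0, "tz": 0, "rx": 0, "ry": 0, "rz": 0, "gripper": 0.5},
    {"tx": 0, "ty": 0, "tz": 0, "rx": 0, "ry": 0, "rz": 0, "gripper": 0.5},
    {"tx": 0, "ty": 0, "tz": 0, "rx": 0, "ry": 0, "rz": 0, "gripper": -1},
    {"tx": 0, "ty": 0, "tz": 0, "rx": 0, "ry": 0, "rz": 0, "gripper": -1},
    {"tx": 0, "ty": 0, "tz": 0, "rx": 0, "ry": 0, "rz": 0, "gripper": -1},
    {"tx": 0, "ty": 0, "tz": 0, "rx": 0, "ry": 0, "rz": 0, "gripper": -1},
    {"tx": 0, "ty": 0, "tz": 0, "rx": 0, "ry": 0, "rz": 0, "gripper": -1},
    {"tx": 0, "ty": 0, "tz": 0, "rx": 0, "ry": 0, "rz": 0, "gripper": -1},
    {"tx": 0, "ty": 0, "tz": 0, "rx": 0, "ry": 0, "rz": 0, "gripper": -1},
  ],
)

```text
clock: 26.85
eef_pos: [561.5, 270.8, 3.1]
tcp_rot: [3.141, 0.001, 2.92]
contact_force: [-0.6, -0.8, 4.5]
opening: 0.159
```

>>> move_arm(
  increments=[
    {"tx": 0, "ty": 0, "tz": -1, "rx": 0, "ry": 0, "rz": 0, "gripper": -1},
    {"tx": 0, "ty": 0, "tz": -2, "rx": 0, "ry": 0, "rz": 0, "gripper": -1},
    {"tx": 0, "ty": 0, "tz": -3.5, "rx": 0, "ry": 0, "rz": 0, "gripper": -1},
    {"tx": 0, "ty": 0, "tz": -3.5, "rx": 0, "ry": 0, "rz": 0, "gripper": -1},
    {"tx": 0, "ty": 0, "tz": -3.5, "rx": 0, "ry": 0, "rz": 0, "gripper": -1},
    {"tx": 0, "ty": 0, "tz": -3.5, "rx": 0, "ry": 0, "rz": 0, "gripper": -1},
    {"tx": 0, "ty": 0, "tz": -3.5, "rx": 0, "ry": 0, "rz": 0, "gripper": -1},
    {"tx": 0, "ty": 0, "tz": -3.5, "rx": 0, "ry": 0, "rz": 0, "gripper": -1},
    {"tx": 0, "ty": 0, "tz": -3.5, "rx": 0, "ry": 0, "rz": 0, "gripper": -1},
    {"tx": 0, "ty": 0, "tz": -2, "rx": 0, "ry": 0, "rz": 0, "gripper": -1},
    {"tx": 0, "ty": 0, "tz": 0, "rx": 0, "ry": 0, "rz": 0, "gripper": -1},
  ],
)

```text
clock: 27.95
eef_pos: [562.1, 271.2, 301.2]
tcp_rot: [3.138, 0.004, 2.92]
contact_force: [0.8, 0.1, -1.6]
opening: 0.162
```

Run:
```python
from h import *
plan(584.3,24.2,300,182.6,n=8)
```

```text
at [562.1 271.2 301.2] rot [179.8   0.3 167.3] f [ 0.8  0.1 -1.6] op 0.16 t 27.9 j [ 0.45  0.29  1.56  0.    1.28 -0.9 ] n 8
{"tx":-0.95,"ty":-2.95,"tz":0.01,"rx":0.0,"ry":0.0,"rz":-1.9,"gripper":1},{"tx":-0.85,"ty":-2.98,"tz":0.01,"rx":0.0,"ry":0.0,"rz":-1.9,"gripper":1},{"tx":-0.75,"ty":-3.01,"tz":0.01,"rx":0.0,"ry":0.0,"rz":-1.9,"gripper":1},{"tx":-0.65,"ty":-3.03,"tz":0.01,"rx":0.0,"ry":0.0,"rz":-1.9,"gripper":1},{"tx":-0.55,"ty":-3.05,"tz":0.01,"rx":0.0,"ry":0.0,"rz":-1.9,"gripper":1},{"tx":-0.45,"ty":-3.07,"tz":0.01,"rx":0.0,"ry":0.0,"rz":-1.9,"gripper":1},{"tx":-0.34,"ty":-3.08,"tz":0.01,"rx":0.0,"ry":0.0,"rz":-1.9,"gripper":1},{"tx":-0.24,"ty":-3.09,"tz":0.01,"rx":0.0,"ry":0.0,"rz":-1.9,"gripper":1},
```

>>> move_arm(
  increments=[
    {"tx": -0.9, "ty": -3.0, "tz": 0, "rx": 0, "ry": 0, "rz": -1.9, "gripper": -1},
    {"tx": -0.8, "ty": -3.0, "tz": 0, "rx": 0, "ry": 0, "rz": -1.9, "gripper": -1},
    {"tx": -0.7, "ty": -3.0, "tz": 0, "rx": 0, "ry": 0, "rz": -1.9, "gripper": -1},
    {"tx": -0.6, "ty": -3.0, "tz": 0, "rx": 0, "ry": 0, "rz": -1.9, "gripper": -1},
    {"tx": -0.5, "ty": -3.0, "tz": 0, "rx": 0, "ry": 0, "rz": -1.9, "gripper": -1},
    {"tx": -0.4, "ty": -3.1, "tz": 0, "rx": 0, "ry": 0, "rz": -1.9, "gripper": -1},
    {"tx": -0.3, "ty": -3.1, "tz": 0, "rx": 0, "ry": 0, "rz": -1.9, "gripper": -1},
    {"tx": -0.2, "ty": -3.1, "tz": 0, "rx": 0, "ry": 0, "rz": -1.9, "gripper": -1},
    {"tx": 0, "ty": 0, "tz": 0, "rx": 0, "ry": 0, "rz": 0, "gripper": -1},
    {"tx": 0, "ty": 0, "tz": 0, "rx": 0, "ry": 0, "rz": 0, "gripper": -1},
    {"tx": 0, "ty": 0, "tz": 0, "rx": 0, "ry": 0, "rz": 0, "gripper": -1},
  ],
)

```text
clock: 29.05
eef_pos: [578.7, 24.2, 296.4]
tcp_rot: [3.141, -0.001, -3.098]
contact_force: [0.3, 0.4, -2.2]
opening: 0.159
```

Run:
```python
from h import *
plan(583,23.7,300,182.6,n=1)
```

```text
at [578.7  24.2 296.4] rot [ 1.800e+02 -1.000e-01 -1.775e+02] f [ 0.3  0.4 -2.2] op 0.16 t 29.1 j [ 0.04  0.23  1.66  0.    1.26 -1.58] n 1
{"tx":-0.42,"ty":-0.07,"tz":-0.36,"rx":0.0,"ry":-0.1,"rz":-0.1,"gripper":1},
```

>>> move_arm(
  increments=[
    {"tx": -0.4, "ty": -0.05, "tz": 0.5, "rx": 0, "ry": 0, "rz": 0, "gripper": -1},
    {"tx": 0, "ty": 0, "tz": 1.5, "rx": 0, "ry": 0, "rz": 0, "gripper": -1},
    {"tx": 0, "ty": 0, "tz": 1.5, "rx": 0, "ry": 0, "rz": 0, "gripper": -1},
    {"tx": 0, "ty": 0, "tz": 0.5, "rx": 0, "ry": 0, "rz": 0, "gripper": -1},
    {"tx": 0, "ty": 0, "tz": 0.5, "rx": 0, "ry": 0, "rz": 0, "gripper": -1},
    {"tx": 0, "ty": 0, "tz": 0.5, "rx": 0, "ry": 0, "rz": 0, "gripper": -1},
    {"tx": 0, "ty": 0, "tz": 0, "rx": 0, "ry": 0, "rz": 0, "gripper": -1},
    {"tx": 0, "ty": 0, "tz": 0, "rx": 0, "ry": 0, "rz": 0, "gripper": -1},
  ],
)

```text
clock: 29.85
eef_pos: [583.4, 23.3, 247.5]
tcp_rot: [3.142, 0.0, -3.098]
contact_force: [1.0, -0.3, -1.2]
opening: 0.163
```

>>> move_arm(
  increments=[
    {"tx": 0, "ty": 0, "tz": 0.5, "rx": 0, "ry": 0, "rz": 0, "gripper": -1},
    {"tx": 0, "ty": 0, "tz": 0.5, "rx": 0, "ry": 0, "rz": 0, "gripper": -1},
    {"tx": 0, "ty": 0, "tz": 0.5, "rx": 0, "ry": 0, "rz": 0, "gripper": -1},
    {"tx": 0, "ty": 0, "tz": 0.5, "rx": 0, "ry": 0, "rz": 0, "gripper": -1},
    {"tx": 0, "ty": 0, "tz": 0.5, "rx": 0, "ry": 0, "rz": 0, "gripper": -1},
    {"tx": 0, "ty": 0, "tz": 0, "rx": 0, "ry": 0, "rz": 0, "gripper": -1},
  ],
)

```text
clock: 30.45
eef_pos: [582.8, 23.3, 221.3]
tcp_rot: [3.142, -0.001, -3.098]
contact_force: [0.4, -1.1, -1.9]
opening: 0.158
```

Threaded without contact. Target TCP is about 168 (seat at 165 plus 3).

>>> move_arm(
  increments=[
    {"tx": 0, "ty": 0, "tz": 1.3, "rx": 0, "ry": 0, "rz": 0, "gripper": -1},
    {"tx": 0, "ty": 0, "tz": 1.3, "rx": 0, "ry": 0, "rz": 0, "gripper": -1},
    {"tx": 0, "ty": 0, "tz": 1.2, "rx": 0, "ry": 0, "rz": 0, "gripper": -1},
    {"tx": 0, "ty": 0, "tz": 0.8, "rx": 0, "ry": 0, "rz": 0, "gripper": -1},
    {"tx": 0, "ty": 0, "tz": 0.3, "rx": 0, "ry": 0, "rz": 0, "gripper": -1},
    {"tx": 0, "ty": 0, "tz": 0.1, "rx": 0, "ry": 0, "rz": 0, "gripper": -1},
    {"tx": 0, "ty": 0, "tz": 0, "rx": 0, "ry": 0, "rz": 0, "gripper": -1},
    {"tx": 0, "ty": 0, "tz": 0, "rx": 0, "ry": 0, "rz": 0, "gripper": -1},
  ],
)

```text
clock: 31.25
eef_pos: [583.7, 23.3, 172.8]
tcp_rot: [3.142, 0.001, -3.098]
contact_force: [-0.1, 0.3, -1.4]
opening: 0.161
```

>>> move_arm(
  increments=[
    {"tx": 0, "ty": 0, "tz": 0.2, "rx": 0, "ry": 0, "rz": 0, "gripper": -1},
    {"tx": 0, "ty": 0, "tz": 0.15, "rx": 0, "ry": 0, "rz": 0, "gripper": -1},
    {"tx": 0, "ty": 0, "tz": 0.1, "rx": 0, "ry": 0, "rz": 0, "gripper": -1},
    {"tx": 0, "ty": 0, "tz": 0, "rx": 0, "ry": 0, "rz": 0, "gripper": -1},
    {"tx": 0, "ty": 0, "tz": 0, "rx": 0, "ry": 0, "rz": 0, "gripper": -1},
  ],
)

```text
clock: 31.75
eef_pos: [583.4, 23.3, 168.1]
tcp_rot: [3.142, 0.0, -3.098]
contact_force: [-1.0, -0.3, 2.6]
opening: 0.157
```

>>> move_arm(
  increments=[
    {"tx": 0, "ty": 0, "tz": 0, "rx": 0, "ry": 0, "rz": 0, "gripper": 0.2},
    {"tx": 0, "ty": 0, "tz": 0, "rx": 0, "ry": 0, "rz": 0, "gripper": 0.2},
    {"tx": 0, "ty": 0, "tz": 0, "rx": 0, "ry": 0, "rz": 0, "gripper": 0.2},
    {"tx": 0, "ty": 0, "tz": 0, "rx": 0, "ry": 0, "rz": 0, "gripper": 0.2},
    {"tx": 0, "ty": 0, "tz": -1, "rx": 0, "ry": 0, "rz": 0, "gripper": 0.2},
    {"tx": 0, "ty": 0, "tz": -3, "rx": 0, "ry": 0, "rz": 0, "gripper": 0.2},
    {"tx": 0, "ty": 0, "tz": -4, "rx": 0, "ry": 0, "rz": 0, "gripper": 0.5},
    {"tx": 0, "ty": 0, "tz": -4, "rx": 0, "ry": 0, "rz": 0, "gripper": 0.5},
    {"tx": 0, "ty": 0, "tz": -1, "rx": 0, "ry": 0, "rz": 0, "gripper": 0.5},
    {"tx": 0, "ty": 0, "tz": 0, "rx": 0, "ry": 0, "rz": 0, "gripper": 0.5},
    {"tx": 0, "ty": 0, "tz": 0, "rx": 0, "ry": 0, "rz": 0, "gripper": 0.5},
  ],
)

```text
clock: 32.85
eef_pos: [582.7, 23.3, 297.0]
tcp_rot: [-3.142, -0.001, -3.098]
contact_force: [0.5, -0.4, -0.6]
opening: 0.754
```

Run:
```python
from h import *
sieve('w9','lid',(654,27),165)
plan(466,54,250,185.6,n=5)
```

```text
w9 centre [655.3  25.9] rad 50.3 handle deg -177.0 reach 74.6 wid [-7.3  7.3] 8186 892 z 177.1 194.5 grip [585.4  22.2]
at [582.4  23.3 296.2] rot [ 1.800e+02 -1.000e-01 -1.775e+02] f [ 0.2  1.1 -0.6] op 0.75 t 32.9 j [ 0.04  0.23  1.65 -0.    1.26 -1.58] n 5
{"tx":2.30,"ty":0.72,"tz":0.93,"rx":0.0,"ry":-0.0,"rz":-0.6,"gripper":1},{"tx":2.29,"ty":0.74,"tz":0.93,"rx":0.0,"ry":-0.0,"rz":-0.6,"gripper":1},{"tx":2.28,"ty":0.77,"tz":0.93,"rx":0.0,"ry":-0.0,"rz":-0.6,"gripper":1},{"tx":2.27,"ty":0.79,"tz":0.93,"rx":0.0,"ry":-0.0,"rz":-0.6,"gripper":1},{"tx":2.27,"ty":0.81,"tz":0.93,"rx":0.0,"ry":-0.0,"rz":-0.6,"gripper":1},
```

Lid is seated: top at 177.1, centred with the sieves. Now the knob.

>>> move_arm(
  increments=[
    {"tx": 2.3, "ty": 0.8, "tz": 0.9, "rx": 0, "ry": 0, "rz": -0.6, "gripper": 0.5},
    {"tx": 2.3, "ty": 0.8, "tz": 0.9, "rx": 0, "ry": 0, "rz": -0.6, "gripper": 0.5},
    {"tx": 2.3, "ty": 0.8, "tz": 0.9, "rx": 0, "ry": 0, "rz": -0.6, "gripper": 0.5},
    {"tx": 2.3, "ty": 0.8, "tz": 0.9, "rx": 0, "ry": 0, "rz": -0.6, "gripper": 0.5},
    {"tx": 2.3, "ty": 0.8, "tz": 0.9, "rx": 0, "ry": 0, "rz": -0.7, "gripper": 0.5},
    {"tx": 0, "ty": 0, "tz": 0, "rx": 0, "ry": 0, "rz": 0, "gripper": 0.5},
    {"tx": 0, "ty": 0, "tz": 0, "rx": 0, "ry": 0, "rz": 0, "gripper": 0.5},
    {"tx": 0, "ty": 0, "tz": 0, "rx": 0, "ry": 0, "rz": 0, "gripper": 0.5},
  ],
)

```text
clock: 33.7
eef_pos: [466.6, 55.7, 252.6]
tcp_rot: [-3.141, -0.0, -3.044]
contact_force: [-0.2, 0.3, -0.1]
opening: 0.748
```

Run:
```python
from h import *
st,p,d=look('w10');P=cloud('wrist',d,np.ones((480,640),bool),st)
K=P[(np.hypot(P[:,0]-466,P[:,1]-54)<40)&(P[:,2]>93)&(P[:,2]<103)][:,:2]
print(len(K),cv2.minAreaRect(K.astype(np.float32)),K.mean(0),K.min(0),K.max(0))
L=P[(np.hypot(P[:,0]-467,P[:,1]+68)<40)&(P[:,2]>105)&(P[:,2]<118)][:,:2]
print('lever',len(L),L.mean(0),L.min(0),L.max(0))
for q,z in(('timer_grip',91),('green_mark',65),('lever_handle',94),('lever_pivot',73)):
    for o in r.place_of(q,'wrist')[:1]: print(q,o,at_z('wrist',*o['location'],z,st).round(1))
plan(466,54,75,185.6,n=5)
```

```text
902 ((465.4556579589844, 53.710960388183594), (52.38090896606445, 14.69534683227539), 5.261660099029541) [464.74040996  53.41690186] [439.36201744  44.42044159] [492.03279524  62.56996421]
lever 423 [462.07891842 -65.78248419] [452.77990021 -76.48499856] [472.97606115 -56.50052556]
timer_grip {'location': [219.2, 311.2], 'confidence': 0.65} [464.5  52.9  91. ]
green_mark {'location': [203.2, 349.3], 'confidence': 0.96} [450.1  89.8  65. ]
lever_handle {'location': [209.2, 179.7], 'confidence': 0.78} [466.3 -69.3  94. ]
lever_pivot {'location': [283.4, 195.5], 'confidence': 0.65} [549.2 -61.5  73. ]
at [466.4  55.6 252.8] rot [-180.     0.  -174.4] f [-0.8  0.9  0.3] op 0.75 t 34.0 j [ 0.12  0.08  1.93 -0.    1.13 -1.55] n 5
{"tx":0.01,"ty":-0.03,"tz":3.56,"rx":-0.0,"ry":0.0,"rz":0.0,"gripper":1},{"tx":0.01,"ty":-0.03,"tz":3.56,"rx":-0.0,"ry":0.0,"rz":0.0,"gripper":1},{"tx":0.01,"ty":-0.03,"tz":3.56,"rx":-0.0,"ry":0.0,"rz":0.0,"gripper":1},{"tx":0.01,"ty":-0.03,"tz":3.56,"rx":-0.0,"ry":0.0,"rz":0.0,"gripper":1},{"tx":0.01,"ty":-0.03,"tz":3.56,"rx":-0.0,"ry":0.0,"rz":0.0,"gripper":1},
```

View pics/w10.png

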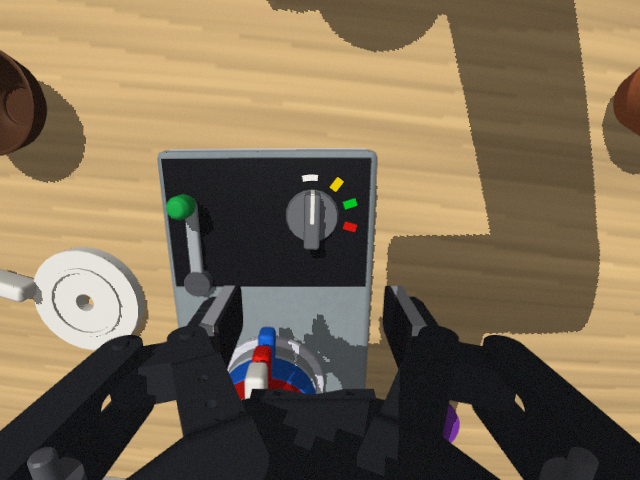

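The knob shows at (312,215), pointing at off. The bar fit gives centre (465.5,53.7) at 5.3°. Descending on it.

>>> move_arm(
  increments=[
    {"tx": 0.1, "ty": -0.2, "tz": 3.5, "rx": 0, "ry": 0, "rz": 0, "gripper": 0.2},
    {"tx": 0, "ty": 0, "tz": 4, "rx": 0, "ry": 0, "rz": 0, "gripper": 0.2},
    {"tx": 0, "ty": 0, "tz": 4, "rx": 0, "ry": 0, "rz": 0, "gripper": 0.2},
    {"tx": 0, "ty": 0, "tz": 3, "rx": 0, "ry": 0, "rz": 0, "gripper": 0.2},
    {"tx": 0, "ty": 0, "tz": 1.8, "rx": 0, "ry": 0, "rz": 0, "gripper": 0.2},
    {"tx": 0, "ty": 0, "tz": 0.8, "rx": 0, "ry": 0, "rz": 0, "gripper": 0.2},
    {"tx": 0, "ty": 0, "tz": 0, "rx": 0, "ry": 0, "rz": 0, "gripper": 0.2},
    {"tx": 0, "ty": 0, "tz": 0, "rx": 0, "ry": 0, "rz": 0, "gripper": 0.2},
  ],
)

```text
clock: 34.75
eef_pos: [465.9, 53.7, 82.5]
tcp_rot: [3.142, 0.001, -3.044]
contact_force: [-0.0, 0.7, -0.5]
opening: 0.597
```

Run:
```python
from h import *
plan(465.5,53.7,76,185.4,n=1)
```

```text
at [465.9  53.7  82.5] rot [ 1.800e+02  1.000e-01 -1.744e+02] f [-0.   0.7 -0.5] op 0.6 t 34.8 j [ 0.11  0.33  2.08  0.    0.73 -1.56] n 1
{"tx":0.04,"ty":0.00,"tz":0.65,"rx":0.0,"ry":0.1,"rz":0.2,"gripper":1},
```

>>> move_arm(
  increments=[
    {"tx": 0, "ty": 0, "tz": 0.6, "rx": 0, "ry": 0, "rz": 0, "gripper": 0.2},
    {"tx": 0, "ty": 0, "tz": 0, "rx": 0, "ry": 0, "rz": 0, "gripper": 0.2},
    {"tx": 0, "ty": 0, "tz": 0, "rx": 0, "ry": 0, "rz": 0, "gripper": -1},
    {"tx": 0, "ty": 0, "tz": 0, "rx": 0, "ry": 0, "rz": 0, "gripper": -1},
    {"tx": 0, "ty": 0, "tz": 0, "rx": 0, "ry": 0, "rz": 0, "gripper": -1},
    {"tx": 0, "ty": 0, "tz": 0, "rx": 0, "ry": 0, "rz": 0, "gripper": -1},
    {"tx": 0, "ty": 0, "tz": 0, "rx": 0, "ry": 0, "rz": 0, "gripper": -1},
    {"tx": 0, "ty": 0, "tz": 0, "rx": 0, "ry": 0, "rz": 0, "gripper": -1},
    {"tx": 0, "ty": 0, "tz": 0, "rx": 0, "ry": 0, "rz": 0, "gripper": -1},
  ],
)

```text
clock: 35.65
eef_pos: [465.2, 54.4, 76.4]
tcp_rot: [3.14, 0.0, -3.044]
contact_force: [-2.8, 7.4, 7.8]
opening: 0.16
```

>>> move_arm(
  increments=[
    {"tx": 0, "ty": 0, "tz": -0.4, "rx": 0, "ry": 0, "rz": 0, "gripper": -1},
    {"tx": 0, "ty": 0, "tz": -0.4, "rx": 0, "ry": 0, "rz": 0, "gripper": -1},
    {"tx": 0, "ty": 0, "tz": -0.4, "rx": 0, "ry": 0, "rz": 0, "gripper": -1},
    {"tx": 0, "ty": 0, "tz": -0.3, "rx": 0, "ry": 0, "rz": 0, "gripper": -1},
    {"tx": 0, "ty": 0, "tz": 0, "rx": 0, "ry": 0, "rz": 0, "gripper": -1},
    {"tx": 0, "ty": 0, "tz": 0, "rx": 0, "ry": 0, "rz": 0, "gripper": -1},
    {"tx": 0, "ty": 0, "tz": 0, "rx": 0, "ry": 0, "rz": 0, "gripper": -1},
  ],
)

```text
clock: 36.35
eef_pos: [465.1, 54.4, 91.1]
tcp_rot: [3.14, 0.0, -3.044]
contact_force: [-1.6, 5.2, 2.3]
opening: 0.16
```

>>> move_arm(
  increments=[
    {"tx": 0, "ty": 0, "tz": 0, "rx": 0, "ry": 0, "rz": 7, "gripper": -1},
    {"tx": 0, "ty": 0, "tz": 0, "rx": 0, "ry": 0, "rz": 7, "gripper": -1},
    {"tx": 0, "ty": 0, "tz": 0, "rx": 0, "ry": 0, "rz": 7, "gripper": -1},
    {"tx": 0, "ty": 0, "tz": 0, "rx": 0, "ry": 0, "rz": 0, "gripper": -1},
  ],
)

```text
clock: 36.75
eef_pos: [465.1, 54.7, 91.0]
tcp_rot: [3.14, -0.0, 2.868]
contact_force: [-3.0, 8.4, 1.4]
opening: 0.159
```

>>> move_arm(
  increments=[
    {"tx": 0, "ty": 0.05, "tz": 0, "rx": 0, "ry": 0, "rz": 7, "gripper": -1},
    {"tx": 0, "ty": 0, "tz": 0, "rx": 0, "ry": 0, "rz": 7, "gripper": -1},
    {"tx": 0, "ty": 0, "tz": 0, "rx": 0, "ry": 0, "rz": 7, "gripper": -1},
    {"tx": 0, "ty": 0, "tz": 0, "rx": 0, "ry": 0, "rz": 7, "gripper": -1},
    {"tx": 0, "ty": 0, "tz": 0, "rx": 0, "ry": 0, "rz": 7, "gripper": -1},
    {"tx": 0, "ty": 0, "tz": 0, "rx": 0, "ry": 0, "rz": 7, "gripper": -1},
    {"tx": 0, "ty": 0, "tz": 0, "rx": 0, "ry": 0, "rz": 7, "gripper": -1},
    {"tx": 0, "ty": 0, "tz": 0, "rx": 0, "ry": 0, "rz": 1.6, "gripper": -1},
    {"tx": 0, "ty": 0, "tz": 0, "rx": 0, "ry": 0, "rz": 0, "gripper": -1},
    {"tx": 0, "ty": 0, "tz": 0, "rx": 0, "ry": 0, "rz": 0, "gripper": -1},
  ],
)

```text
clock: 37.75
eef_pos: [465.5, 55.4, 91.0]
tcp_rot: [3.14, -0.002, 1.989]
contact_force: [0.2, 9.2, 0.5]
opening: 0.159
```

Run:
```python
from h import *
s=r.sense();print(np.degrees(s['tcp_rot']),s['contact_force'],s['wrist_torque'])
st,p,d=look('w11')
for o in r.place_of('green_mark','wrist')[:1]: g=at_z('wrist',*o['location'],65,st);print(o,g)
P=cloud('wrist',d,np.ones((480,640),bool),st)
K=P[(np.hypot(P[:,0]-465,P[:,1]-54)<40)&(P[:,2]>108)&(P[:,2]<118)]
print(len(K),cv2.minAreaRect(K[:,:2].astype(np.float32)),np.median(K[:,2]))
save('w11c',cv2.resize(p[130:480,150:490],(680,600)))
```

```text
[ 1.79921479e+02 -9.45960310e-02  1.13955744e+02] [0.17731093 9.1790761  0.51168113] [1.60071346e+00 1.24871982e-01 1.09681511e-03]
{'location': [207.8, 314.0], 'confidence': 0.87} [451.20572832  89.32465605  65.        ]
4696 ((468.1307678222656, 55.697872161865234), (37.51675033569336, 50.88995361328125), 47.5467529296875) 113.43328718067723
```

View pics/w11c.png

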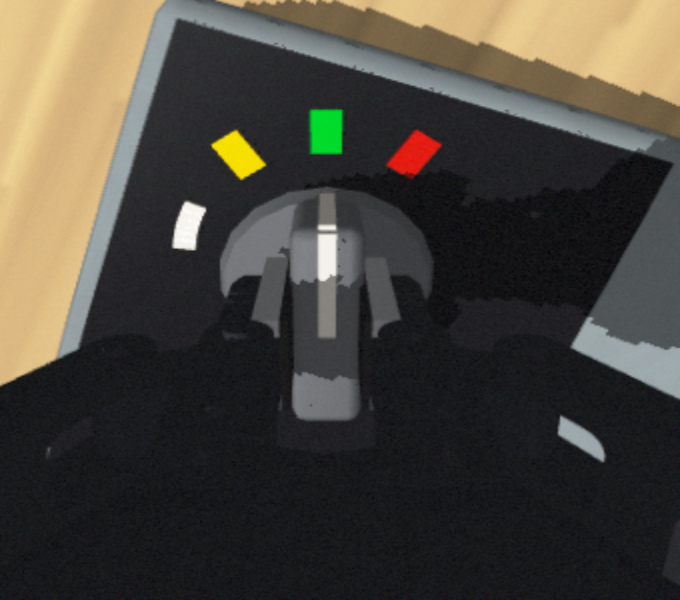

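The pointer aligns with the green mark, and the knob top at 113 shows it is out. Pushing it in.

>>> move_arm(
  increments=[
    {"tx": 0, "ty": 0, "tz": 0.4, "rx": 0, "ry": 0, "rz": 0, "gripper": -1},
    {"tx": 0, "ty": 0, "tz": 0.4, "rx": 0, "ry": 0, "rz": 0, "gripper": -1},
    {"tx": 0, "ty": 0, "tz": 0.4, "rx": 0, "ry": 0, "rz": 0, "gripper": -1},
    {"tx": 0, "ty": 0, "tz": 0.3, "rx": 0, "ry": 0, "rz": 0, "gripper": -1},
    {"tx": 0, "ty": 0, "tz": 0, "rx": 0, "ry": 0, "rz": 0, "gripper": -1},
    {"tx": 0, "ty": 0, "tz": 0, "rx": 0, "ry": 0, "rz": 0, "gripper": -1},
  ],
)

```text
clock: 38.45
eef_pos: [465.6, 55.4, 76.4]
tcp_rot: [3.14, -0.002, 1.989]
contact_force: [-2.6, 9.1, 6.4]
opening: 0.156
```

>>> move_arm(
  increments=[
    {"tx": 0, "ty": 0, "tz": 0.1, "rx": 0, "ry": 0, "rz": 0, "gripper": -1},
    {"tx": 0, "ty": 0, "tz": 0, "rx": 0, "ry": 0, "rz": 0, "gripper": -1},
    {"tx": 0, "ty": 0, "tz": 0, "rx": 0, "ry": 0, "rz": 0, "gripper": 0.2},
    {"tx": 0, "ty": 0, "tz": 0, "rx": 0, "ry": 0, "rz": 0, "gripper": 0.2},
    {"tx": 0, "ty": 0, "tz": 0, "rx": 0, "ry": 0, "rz": 0, "gripper": 0.2},
    {"tx": 0, "ty": 0, "tz": 0, "rx": 0, "ry": 0, "rz": 0, "gripper": 0.2},
    {"tx": 0, "ty": 0, "tz": -1, "rx": 0, "ry": 0, "rz": 0, "gripper": 0.2},
    {"tx": 0, "ty": 0, "tz": -3, "rx": 0, "ry": 0, "rz": 0, "gripper": 0.2},
    {"tx": 0, "ty": 0, "tz": -4, "rx": 0, "ry": 0, "rz": 0, "gripper": -1},
    {"tx": 0, "ty": 0, "tz": -4, "rx": 0, "ry": 0, "rz": 0, "gripper": -1},
    {"tx": 0, "ty": 0, "tz": 0, "rx": 0, "ry": 0, "rz": 0, "gripper": -1},
    {"tx": 0, "ty": 0, "tz": 0, "rx": 0, "ry": 0, "rz": 0, "gripper": -1},
  ],
)

```text
clock: 39.65
eef_pos: [465.8, 54.2, 196.0]
tcp_rot: [3.139, 0.001, 1.99]
contact_force: [0.1, 0.5, -1.0]
opening: 0.005
```

Run:
```python
from h import *
st,p,d=look('w12');P=cloud('wrist',d,np.ones((480,640),bool),st)
K=P[(np.hypot(P[:,0]-465.5,P[:,1]-53.7)<35)&(P[:,2]>90)&(P[:,2]<118)]
print(len(K),cv2.minAreaRect(K[:,:2].astype(np.float32)),np.median(K[:,2]))
plan(467,-20,196,185,n=9)
```

```text
1334 ((466.1643371582031, 54.10646057128906), (14.906441688537598, 52.58592224121094), 23.73848533630371) 98.7712559009756
at [465.   54.1 194.8] rot [180.   0. 114.] f [-0.2  0.2 -0.1] op -0.0 t 39.7 j [ 0.11  0.15  2.   -0.    0.99 -0.31] n 9
{"tx":-0.76,"ty":-0.31,"tz":-0.01,"rx":0.0,"ry":0.0,"rz":-7.9,"gripper":1},{"tx":-0.71,"ty":-0.42,"tz":-0.01,"rx":0.0,"ry":0.0,"rz":-7.9,"gripper":1},{"tx":-0.65,"ty":-0.51,"tz":-0.01,"rx":0.0,"ry":0.0,"rz":-7.9,"gripper":1},{"tx":-0.57,"ty":-0.59,"tz":-0.01,"rx":0.0,"ry":0.0,"rz":-7.9,"gripper":1},{"tx":-0.48,"ty":-0.67,"tz":-0.01,"rx":0.0,"ry":0.0,"rz":-7.9,"gripper":1},{"tx":-0.39,"ty":-0.73,"tz":-0.01,"rx":0.0,"ry":0.0,"rz":-7.9,"gripper":1},{"tx":-0.28,"ty":-0.77,"tz":-0.01,"rx":0.0,"ry":0.0,"rz":-7.9,"gripper":1},{"tx":-0.18,"ty":-0.80,"tz":-0.01,"rx":0.0,"ry":0.0,"rz":-7.9,"gripper":1},{"tx":-0.06,"ty":-0.82,"tz":-0.01,"rx":0.0,"ry":0.0,"rz":-7.9,"gripper":1},
```

The knob is in (top at 98.8) and the bar is at 113.7°, so turn ≈ 1.25 rad. Next, the lever.

Run:
```python
from h import *
plan(459,-30,194,95.6,n=3)
```

```text
at [465.   54.1 194.8] rot [180.   0. 114.] f [-0.2  0.2 -0.1] op -0.0 t 39.7 j [ 0.11  0.15  2.   -0.    0.99 -0.31] n 3
{"tx":-2.48,"ty":-1.32,"tz":0.03,"rx":0.0,"ry":0.0,"rz":6.1,"gripper":1},{"tx":-2.61,"ty":-1.05,"tz":0.03,"rx":0.0,"ry":0.0,"rz":6.1,"gripper":1},{"tx":-2.70,"ty":-0.76,"tz":0.03,"rx":0.0,"ry":0.0,"rz":6.1,"gripper":1},
```

>>> move_arm(
  increments=[
    {"tx": -2.5, "ty": -1.3, "tz": 0, "rx": 0, "ry": 0, "rz": 6.1, "gripper": -1},
    {"tx": -2.6, "ty": -1.05, "tz": 0, "rx": 0, "ry": 0, "rz": 6.1, "gripper": -1},
    {"tx": -2.7, "ty": -0.8, "tz": 0, "rx": 0, "ry": 0, "rz": 6.1, "gripper": -1},
    {"tx": 0, "ty": 0, "tz": 2, "rx": 0, "ry": 0, "rz": 0, "gripper": -1},
    {"tx": 0, "ty": 0, "tz": 4, "rx": 0, "ry": 0, "rz": 0, "gripper": -1},
    {"tx": 0, "ty": 0, "tz": 3, "rx": 0, "ry": 0, "rz": 0, "gripper": -1},
    {"tx": 0, "ty": 0, "tz": 1.5, "rx": 0, "ry": 0, "rz": 0, "gripper": -1},
    {"tx": 0, "ty": 0, "tz": 0, "rx": 0, "ry": 0, "rz": 0, "gripper": -1},
    {"tx": 0, "ty": 0, "tz": 0, "rx": 0, "ry": 0, "rz": 0, "gripper": -1},
  ],
)

```text
clock: 40.6
eef_pos: [458.5, -30.0, 89.1]
tcp_rot: [-3.139, -0.0, 1.671]
contact_force: [-0.1, 0.1, 0.8]
opening: -0.004
```

Run:
```python
from h import *
s=5.64;c0=np.array([574.6,19.4])
def W(x,y):
    a=np.radians(s);return c0+np.array([x*np.cos(a)-y*np.sin(a),x*np.sin(a)+y*np.cos(a)])
st=r.sense();p=np.array(st['eef_pos'][:2]);R=Ro.from_euler('xyz',st['tcp_rot'])
print(st['eef_pos'],np.degrees(st['tcp_rot']),st['contact_force'])
gap=22
for th in(0,.15,.3,.45,.6,.75,.85):
    H=np.array([-35-85*np.cos(th),-75-85*np.sin(th)]);t=np.array([np.sin(th),-np.cos(th)])
    F=W(*(H-gap*t));R2=Ro.from_euler('xyz',[np.pi,0,np.radians(90+s)+th])
    d=np.append(F-p,0);w=np.degrees((R.inv()*R2).as_rotvec())
    print(th,F.round(1),'step cm',(R.inv().apply(d)/10).round(2),'rz',w.round(1));p=F;R=R2
```

```text
[458.52888781 -29.97477258  89.11288721] [-1.79865842e+02 -2.32855882e-02  9.57157610e+01] [-0.1269104   0.07803393  0.78747543]
0 [460.4 -45.1] step cm [-1.53  0.03 -0.  ] rz [-0.1 -0.   0.1]
0.15 [459.3 -58.3] step cm [-1.29 -0.23 -0.  ] rz [ 0.   0.  -8.6]
0.3 [460.3 -71.4] step cm [-1.29 -0.23 -0.  ] rz [ 0.   0.  -8.6]
0.45 [463.1 -84.2] step cm [-1.29 -0.23 -0.  ] rz [-0.   0.  -8.6]
0.6 [467.9 -96.5] step cm [-1.29 -0.23 -0.  ] rz [ 0.   0.  -8.6]
0.75 [ 474.4 -107.9] step cm [-1.29 -0.23 -0.  ] rz [-0.   0.  -8.6]
0.85 [ 479.7 -114.9] step cm [-0.86 -0.18 -0.  ] rz [ 0.   0.  -5.7]
```

>>> move_arm(
  increments=[
    {"tx": -1.5, "ty": 0, "tz": 0, "rx": 0, "ry": 0, "rz": 0, "gripper": -1},
    {"tx": -0.65, "ty": -0.11, "tz": 0, "rx": 0, "ry": 0, "rz": -4.3, "gripper": -1},
    {"tx": -0.65, "ty": -0.11, "tz": 0, "rx": 0, "ry": 0, "rz": -4.3, "gripper": -1},
    {"tx": -0.65, "ty": -0.11, "tz": 0, "rx": 0, "ry": 0, "rz": -4.3, "gripper": -1},
    {"tx": -0.65, "ty": -0.11, "tz": 0, "rx": 0, "ry": 0, "rz": -4.3, "gripper": -1},
    {"tx": -0.65, "ty": -0.11, "tz": 0, "rx": 0, "ry": 0, "rz": -4.3, "gripper": -1},
    {"tx": -0.65, "ty": -0.11, "tz": 0, "rx": 0, "ry": 0, "rz": -4.3, "gripper": -1},
    {"tx": -0.65, "ty": -0.11, "tz": 0, "rx": 0, "ry": 0, "rz": -4.3, "gripper": -1},
    {"tx": -0.65, "ty": -0.11, "tz": 0, "rx": 0, "ry": 0, "rz": -4.3, "gripper": -1},
    {"tx": 0, "ty": 0, "tz": 0, "rx": 0, "ry": 0, "rz": 0, "gripper": -1},
    {"tx": 0, "ty": 0, "tz": 0, "rx": 0, "ry": 0, "rz": 0, "gripper": -1},
  ],
)

```text
clock: 41.7
eef_pos: [470.5, -95.7, 90.3]
tcp_rot: [-3.142, -0.0, 2.269]
contact_force: [-4.0, 1.7, 1.6]
opening: 0.002
```

>>> move_arm(
  increments=[
    {"tx": -0.65, "ty": -0.1, "tz": 0, "rx": 0, "ry": 0, "rz": -4.3, "gripper": -1},
    {"tx": -0.65, "ty": -0.1, "tz": 0, "rx": 0, "ry": 0, "rz": -4.3, "gripper": -1},
    {"tx": -0.4, "ty": -0.05, "tz": 0, "rx": 0, "ry": 0, "rz": -2.9, "gripper": -1},
    {"tx": 0, "ty": 0, "tz": 0, "rx": 0, "ry": 0, "rz": 0, "gripper": -1},
    {"tx": 0, "ty": 0, "tz": 0, "rx": 0, "ry": 0, "rz": 0, "gripper": -1},
  ],
)

```text
clock: 42.2
eef_pos: [480.3, -109.6, 89.9]
tcp_rot: [-3.141, -0.001, 2.469]
contact_force: [-4.2, 0.7, 1.5]
opening: -0.0
```

Run:
```python
from h import *
s=r.sense();print(s['contact_force'],s['eef_pos'])
st,p,d=look('w13')
for o in r.place_of('lever_handle','wrist')[:1]:
    x=at_z('wrist',*o['location'],94,st);v=x[:2]-np.array([547.2,-58.6]);print(o,x,np.linalg.norm(v),'theta',(np.arctan2(v[1],v[0])-np.radians(185.64))%(2*np.pi))
```

```text
[-4.18292043  0.70546992  1.46049022] [ 480.33016288 -109.57434746   89.87791127]
```

>>> move_arm(
  increments=[
    {"tx": -0.45, "ty": -0.05, "tz": 0, "rx": 0, "ry": 0, "rz": -2.9, "gripper": -1},
    {"tx": -0.2, "ty": 0, "tz": 0, "rx": 0, "ry": 0, "rz": 0, "gripper": -1},
    {"tx": 0, "ty": 0, "tz": 0, "rx": 0, "ry": 0, "rz": 0, "gripper": -1},
  ],
)

```text
clock: 42.6
eef_pos: [482.8, -112.6, 89.5]
tcp_rot: [-3.141, -0.006, 2.52]
contact_force: [-12.0, 9.8, 11.2]
opening: 0.002
```

The force jumped to about 19 N, so the lever is at its stop. Backing off along the arc.

>>> move_arm(
  increments=[
    {"tx": 1.0, "ty": 0.1, "tz": 0, "rx": 0, "ry": 0, "rz": 4.3, "gripper": -1},
    {"tx": 1.3, "ty": 0.2, "tz": 0, "rx": 0, "ry": 0, "rz": 8.5, "gripper": -1},
    {"tx": 1.3, "ty": 0.2, "tz": 0, "rx": 0, "ry": 0, "rz": 8.5, "gripper": -1},
    {"tx": 1.3, "ty": 0.2, "tz": 0, "rx": 0, "ry": 0, "rz": 8.5, "gripper": -1},
    {"tx": 1.3, "ty": 0.2, "tz": 0, "rx": 0, "ry": 0, "rz": 8.5, "gripper": -1},
    {"tx": 1.3, "ty": 0.2, "tz": 0, "rx": 0, "ry": 0, "rz": 8.5, "gripper": -1},
    {"tx": 1.5, "ty": 0.2, "tz": 0, "rx": 0, "ry": 0, "rz": 2, "gripper": -1},
    {"tx": 1.0, "ty": 0, "tz": 0, "rx": 0, "ry": 0, "rz": 0, "gripper": -1},
    {"tx": 0, "ty": 0, "tz": 0, "rx": 0, "ry": 0, "rz": 0, "gripper": -1},
  ],
)

```text
clock: 43.5
eef_pos: [451.0, -23.1, 90.0]
tcp_rot: [3.14, 0.0, 1.673]
contact_force: [1.1, -0.5, -0.7]
opening: 0.002
```

>>> move_arm(
  increments=[
    {"tx": 0, "ty": 0, "tz": -4, "rx": 0, "ry": 0, "rz": 0, "gripper": -1},
    {"tx": 0, "ty": 0, "tz": -4, "rx": 0, "ry": 0, "rz": 0, "gripper": -1},
    {"tx": 0, "ty": 0, "tz": -4, "rx": 0, "ry": 0, "rz": 0, "gripper": -1},
    {"tx": 0, "ty": 3.5, "tz": -4, "rx": 0, "ry": 0, "rz": 0, "gripper": -1},
    {"tx": 0, "ty": -3.5, "tz": -3, "rx": 0, "ry": 0, "rz": 0, "gripper": -1},
    {"tx": 0, "ty": -4, "tz": 0, "rx": 0, "ry": 0, "rz": 0, "gripper": -1},
    {"tx": 0, "ty": -4, "tz": 0, "rx": 0, "ry": 0, "rz": 0, "gripper": -1},
    {"tx": 0, "ty": 0, "tz": 0, "rx": 0, "ry": 0, "rz": 0, "gripper": -1},
    {"tx": 0, "ty": 0, "tz": 0, "rx": 0, "ry": 0, "rz": 0, "gripper": -1},
  ],
)

```text
clock: 44.4
eef_pos: [368.9, -32.6, 278.0]
tcp_rot: [3.139, 0.001, 1.671]
contact_force: [-0.1, 0.5, 0.6]
opening: -0.001
```

Run:
```python
from h import *
print(r.sense()['eef_pos'])
st,p,d=look('w14');t,td=r.grab_frame('top');s,_=r.grab_frame('side')
P=cloud('wrist',d,np.ones((480,640),bool),st);T=cloud('top',td,np.ones((480,640),bool))
for n,Q in(('w',P),('t',T)):
    K=Q[(np.hypot(Q[:,0]-465.5,Q[:,1]-53.7)<35)&(Q[:,2]>90)&(Q[:,2]<118)]
    if len(K):print(n,'knob',cv2.minAreaRect(K[:,:2].astype(np.float32)),np.median(K[:,2]))
    L=Q[(Q[:,2]>100)&(Q[:,2]<118)&(np.hypot(Q[:,0]-462.6,Q[:,1]+67)<25)]
    if len(L):print(n,'lever',len(L),L.mean(0))
    S=Q[(np.hypot(Q[:,0]-655,Q[:,1]-27)<60)&(Q[:,2]>170)&(Q[:,2]<185)]
    if len(S):print(n,'lid',len(S),S.mean(0),cv2.minEnclosingCircle(S[:,:2].astype(np.float32)))
a=cv2.resize(s[190:330,220:390],(400,330));save('fin',np.hstack([a,cv2.resize(p,(400,330))]))
```

```text
[368.90783839 -32.61371705 277.98279771]
w knob ((466.00921630859375, 53.49456787109375), (15.484305381774902, 52.818241119384766), 24.01150894165039) 98.60275893756557
w lever 348 [461.33257441 -65.49703958 108.26799542]
w lid 1371 [617.09669737  11.43944953 175.6645542 ] ((628.7313842773438, 16.693449020385742), 41.07655334472656)
t knob ((468.50933837890625, 53.714942932128906), (14.877236366271973, 52.81179428100586), 24.306167602539062) 97.61713905176612
t lever 45 [465.45926064 -65.84807552 107.59070886]
t lid 1125 [657.68841968  25.40951569 176.84037165] ((656.4827880859375, 24.95818328857422), 51.507965087890625)
```

View pics/fin.png

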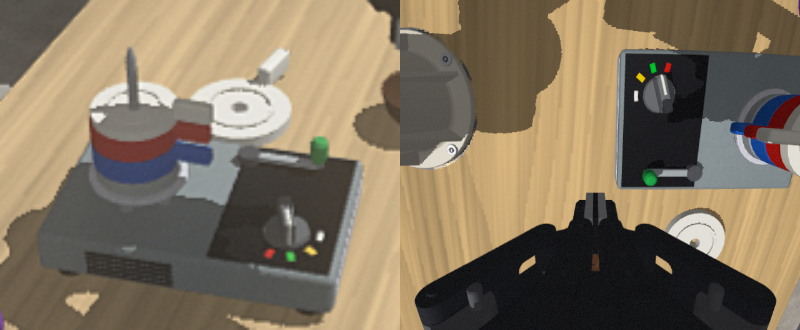

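The final view shows blue, red and the lid stacked level on the post, the pointer at green, the lever back at rest and the robot clear. Handing in.

```bash
python3 -c "
from rig import r
print(r.sign_off(), r.sense()['clock'])"
```

```text
the job is handed in; nothing more can be done
the job is handed in; nothing more can be done
```

The sieve shaker is loaded, the timer is set to green, the shaker was started, and I handed the job in. No verdict was reported. The last clock reading before hand-in was 44.4 s of the 210 s allowed.

- **Sieves and lid:** Only blue and red were on the bench. I threaded blue, then red, then the small white lid onto the post. Red had been knocked a few centimetres aside during the run, so I measured it again before gripping it. As each was placed, the wrist camera read the blue rim at 134.7 mm, the red rim at 164.6 mm and the lid top at 177.1 mm. That is within about 0.5 mm of fully home. All three were centred on the same point to within about half a millimetre.
- **Timer:** I pulled the knob out, turned it to the green mark and pushed it back in. The final check put its top at 98.6 mm (99 mm is fully in) and its setting at about 1.25 rad.
- **Lever:** I swung it until the force jumped from about 4 N to about 19 N, which I took as the stop. It sprang back to within 1 mm of its rest position.

The final pictures show the stack level and the gripper clear of everything. I never moved near the bowl, jar or brush.

**Checks that failed or disagreed:**
- The final wrist view of the lid was cut off by the edge of the picture. Its height there read 175.7 mm, against 176.8 mm from the top camera.
- Positions from the top and wrist cameras differ by 2–4 mm in x, close to the stated calibration error. I used the wrist camera's values throughout.
- The networks did not find the lever handle while it was at the stop. That step rests on the force reading and the arm's position alone.

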